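# Set a wax melt going on the studio warming plate

## Task

Set the wax going on the art room's warming plate. First turn the selector to the one-dot mark to pre-warm; then, with the pot still at its rest place (the crossed circle), take the lid off and set it aside on the bare table to the right, put every wax bar on the table into the pot, put the lid back on properly, and slide the pot by its handle, without lifting or tipping it, until it stands centred on the heating ring; last, turn the selector to the three-dot mark. Leave the eraser and the brush where they lie.

Things in the scene. Friction and masses are not known exactly. Their poses are not given: they have to be found in the camera images.
- warmer: Flat steel warming plate, 230 (x) x 400 (y) x 50 mm high, fixed to the table at a varying place and yaw. Origin at the centre of its underside, z up; flat top 50 mm above it. The black control panel with the selector is at its -y end; on the rest of its top are two places 145 mm apart along y, at x = +10 mm: heating ring and rest mark (which is where varies).
- selector (a joint): Selector knob angle in rad, growing clockwise as seen from above. Four sprung click positions: 0 = off (white bar mark), 0.7 = one dot, 1.4 = two dots, 2.1 = three dots; end stops just beyond 0 and 2.1. Between marks it springs to the nearer one when released. Turning past a click takes up to about 0.08 N m.
- selector_grip (a point): On the axis of the grey selector knob, at mid-height of its grip bar (56 mm long, 16 thick, 34 tall): 28 mm above the warmer's top, 14 mm below the bar's top; a round skirt 52 mm across lies under the bar. The point turns with the knob: x runs along the bar, the white pointer end at -x. At 0 the pointer looks to the warmer's -x. Axis at x = -15, y = -150 mm of the warmer.
- heat_ring: Heating ring: dark disc with four fine concentric rings, 132 mm across, flat on the warmer's top (no step to slide over). Origin at its centre, at the height of the warmer's top.
- rest_mark: Rest place: thin dark circle, 128 mm across, with a cross in it, flat on the warmer's top. Origin at its centre. The pot starts here.
- pot: Open aluminium pot, 124 mm outside diameter, 114 mm inside, 85 mm high, floor 5 mm thick, 0.35 to 0.65 kg. Origin at the centre of its underside, z up. Its straight black handle points along its -x.
- pot_handle (a point): Middle of the pot's handle: 122 mm along the pot's -x from its axis and 62 mm above its underside. The handle is a level bar along x, 22 mm wide (y), 16 mm thick (z), free from 62 to 168 mm from the axis.
- lid: Round aluminium lid, 128 mm across, 0.15 kg, on the pot at the start. Origin at the centre of its underside, z up. Below: a round spigot, 100 mm across and 8 mm high, sits inside the pot's rim; the 4 mm flange above it rests on the rim (lid origin 77 mm above the pot's). There is bare table for it at the robot's right, about x = 0.46, y = -0.34 m.
- lid_knob (a point): Middle of the lid's black knob: 28 mm diameter, 22 mm high (23 to 45 mm above the lid's underside; this point at 34 mm), on the lid's axis.
- bar1: Cream wax bar, 64 (x) x 28 (y) x 16 (z) mm, 0.06 kg, lying on the table. Origin at its centre. Two to four such bars are present; an absent one has no pose (None).
- bar2: Cream wax bar, 64 (x) x 28 (y) x 16 (z) mm, 0.06 kg, lying on the table. Origin at its centre. Two to four such bars are present; an absent one has no pose (None).
- bar3: Cream wax bar, 64 (x) x 28 (y) x 16 (z) mm, 0.06 kg, lying on the table. Origin at its centre. Two to four such bars are present; an absent one has no pose (None).
- bar4: Cream wax bar, 64 (x) x 28 (y) x 16 (z) mm, 0.06 kg, lying on the table. Origin at its centre. Two to four such bars are present; an absent one has no pose (None).
- eraser: Black block eraser, 60 x 40 x 16 mm, lying on the right; leave alone. Origin at the centre of its underside.
- brush: Flat paint brush, 190 mm long, lying along its x on the left beside the bars; leave alone.
Not all that is in view belongs to the job. Leave any orange or purple look-alike of the bar1 alone.

How it is judged:
By the outcome, as a careful person would: the job done as asked, in the order asked, and still so for the second after the job is handed in, with the robot touching nothing.
Of bar1, bar2, bar3, bar4 only 2 to 4 are there at a start; the rules pass over those that are not, and their reading is None.
At some moment in a run one of bar1, bar2, bar3, bar4, lid may be knocked a few centimetres aside while the robot is not near it.
Once in a run the grip may slacken for a moment while it holds something.
It also fails if it takes over 210 s, if anything falls off the work surface, if the arm or the gripper's body presses on something with over 40 N, if the wrist force passes 120 N, or if a joint passes its speed limit or range.

## Robot

A 6-joint arm with a two-finger parallel gripper is mounted at the origin on the work surface. World frame = base frame: x ahead of the robot, y to its left, z up, the work surface at z = 0. Lengths are in mm, angles in rad, forces in N, time in s.
With the tool pointing down it reaches from about 350 to 975 mm from the base axis. Payload 7.1 kg.
Tool frame: the origin (TCP) lies at the centre of the arm's flange, where the gripper is bolted on; the fingertips stand 182 mm ahead of it and the grasp point (between the pads) lies 163 mm ahead of it; z points along the fingers, y is the line along which they close (so a half turn about z gives the same grasp; the last joint's range is limited). The gripper opens to 88 mm and grips with 3 to 60 N. Pads are 20 mm wide; open, the fingers measure 115 mm over their backs; the gripper's body (75 mm by 178 mm) begins 61 mm behind the grasp point.
Start: joints at [-1.165, 0.423, 1.63, -0, 1.089, -0.019], TCP at [257.602, -569.427, 404.675] pointing down, gripper open.
Joint ranges: [-3, 3], [-0.9, 2.11], [0.09, 2.58], [-1.31, 4.45], [0.11, 2.69], [-2.54, 2.54]. Speed limits (rad/s): [2.39, 2.39, 3.01, 3.14, 3.14, 3.14].

## Interface

Orientations are given as a rotation vector (axis times angle).
In Python, from workcell import readout, get_image, ctrl gives the robot as it stands.
- The arm moves only by the tool step_arm, never from a script. Its argument "targets" is a list that holds one entry, the list of rows, each a list of 7 numbers: the shift along the world's x, y, z as a fraction of full scale, then the turn, a rotation vector about the world's x, y, z as a fraction of full scale, then the opening, from 0 (shut) to 1 (fully open). In form: [[[dx, dy, dz, wx, wy, wz, claw], ...]]. A call has exactly 5 rows; each row shifts and turns the commanded pose from where the row before left it; what a row does not reach is not made up. Full scale, the value 1, is 0.05 m for a shift and 4 degrees for a turn. A row lasts 1/8 s, in which the tool goes at most 62.5 mm and 10.7 degrees, less where a joint would pass 70% of its speed; a pose out of reach is approached as far as the arm can. A call with a number of a shift or a turn outside -1 to 1 is refused whole. A call with a gripper value outside its range is refused whole. The fingers move at their own pace and stop on an object; the grip force is fixed at half the most. Time passes only in rows, so rows that do not move let the fingers close, or fill a call up. It gives the time, the measured TCP pose, the force, the opening and the grip force at its end, in the units of the state.
- readout.get_obs(): the state, without advancing time (a new reading comes with each control period).
- get_image(name): name is "scene" or "top" or "wrist"; returns a dict with "pixels" (400x640x3 uint8, red, green, blue), "intrinsics" (3x3 intrinsics, pixels), "k1" (the pictures are not rectified: a ray, as slopes to the right and down, at radius r is drawn at 1 + k1 r^2 times it, then the intrinsics apply), "extrinsics" (4x4, takes a point from world to camera coordinates). Camera axes: x right, y down, z forward; pixel columns grow to the right and rows downward; lengths in mm; the calibration is good to about 2 mm. A picture is of the moment at which its call begins. There is no depth.
- ctrl.close_job(): hands the job in; it is judged then, once.
The state is a dict: "t": time; "qpos": joint angles; "qvel": joint speeds; "joint_torque": joint torques, N m; "ee_pos": TCP position; "orientation": TCP orientation; "ft_force": force on the tool from outside, world axes, zero at the start; "moment": the same for the moment, N m; "width": finger opening in mm; "grasp_force": force on a finger pad.
Only numpy, scipy, OpenCV 4.12 (cv2) and the standard library are available. Lean on these libraries where they do the work, as an engineer would, in place of code of your own. Each camera call takes 0.05 s, during which the arm holds its last target. There are 200 camera calls.

## Working session

There is one attempt and no reset: what is moved stays moved. The work goes in short steps, Python scripts to look and compute and a tool call to move; the robot and the scene stay as the last step left them, time stands still between calls to the robot, and variables do not carry over. Pictures are saved under pics/ and viewed, at most 14 in all, crops included, and the job is handed in when it is done.

Besides the shell and the picture viewer there is one more tool, called after "Call:" as name(argument=value, ...), one argument or row to a line, values as JSON. step_arm: Moves the arm, as the interface text tells. Shift numbers are shares of 0.05 m and turn numbers shares of 4 degrees, none past 1 either way. Its arguments: {"type":"object","properties":{"targets":{"type":"array"}},"required":["targets"]}

```bash
mkdir -p pics; ls; cat > h.py <<'E'
import numpy as np, cv2
from workcell import readout, get_image, ctrl
def grab(n,save=None):
    d=get_image(n)
    if save: cv2.imwrite('pics/'+save,cv2.cvtColor(d['pixels'],cv2.COLOR_RGB2BGR))
    np.savez('last_%s.npz'%n,**{k:np.array(d[k]) for k in d}); return d
def load(n): return dict(np.load('last_%s.npz'%n))
def ray(d,uv):
    K=np.array(d['intrinsics']);E=np.array(d['extrinsics']);k1=float(d['k1'])
    p=np.array([(uv[0]-K[0,2])/K[0,0],(uv[1]-K[1,2])/K[1,1]]);q=p.copy()
    for _ in range(30): q=p/(1+k1*(q@q))
    R=E[:3,:3]; return -R.T@E[:3,3], R.T@np.array([q[0],q[1],1])
def onz(d,uv,z):
    c,v=ray(d,uv); return c+v*(z-c[2])/v[2]
def proj(d,P):
    K=np.array(d['intrinsics']);E=np.array(d['extrinsics'])
    c=E[:3,:3]@np.array(P,float)+E[:3,3];s=c[:2]/c[2];s=s*(1+float(d['k1'])*(s@s))
    return np.array([K[0,0]*s[0]+K[0,2],K[1,1]*s[1]+K[1,2]])
E
python3 - <<'E'
from h import *
np.set_printoptions(precision=3,suppress=True)
for n in('scene','top'):
    d=grab(n,n+'0.png');print(n,d['intrinsics'],d['k1'],ray(d,(320,200)))
o=readout.get_obs();print(o)
E
```

```text
pics
scene [[419.01    0.    323.016]
 [  0.    419.01  201.854]
 [  0.      0.      1.   ]] -0.002619986335724625 (array([1180.207, -613.396, 1008.438]), array([-0.53 ,  0.464, -0.71 ]))
top [[369.685   0.    309.262]
 [  0.    369.685 200.592]
 [  0.      0.      1.   ]] -0.054721903909510566 (array([ 375.827,   11.822, 1049.711]), array([ 0.146, -0.02 , -0.989]))
{'t': 0.1, 'qpos': array([-1.165,  0.424,  1.631, -0.   ,  1.089, -0.019]), 'qvel': array([ 0.002, -0.001, -0.   , -0.   , -0.   ,  0.001]), 'joint_torque': array([  0.001, -54.561, -27.433,   0.065,   0.019,  -0.   ]), 'ee_pos': array([ 257.522, -569.209,  403.971]), 'orientation': array([-3.07 , -0.662,  0.   ]), 'ft_force': array([-0.062, -0.028,  0.013]), 'moment': array([-0.015, -0.011, -0.004]), 'grasp_force': 0.0, 'width': 88.35677889905084}
```

View pics/top0.png

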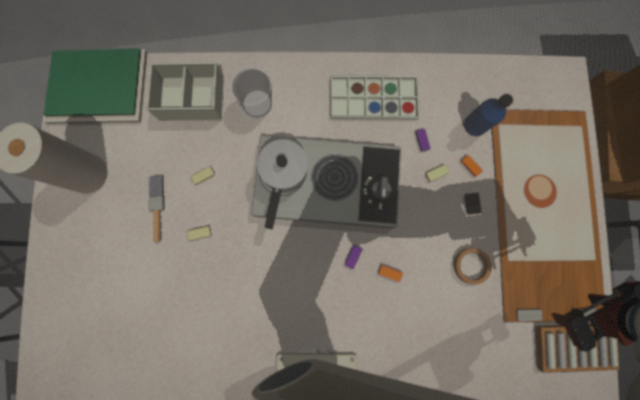

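View pics/scene0.png

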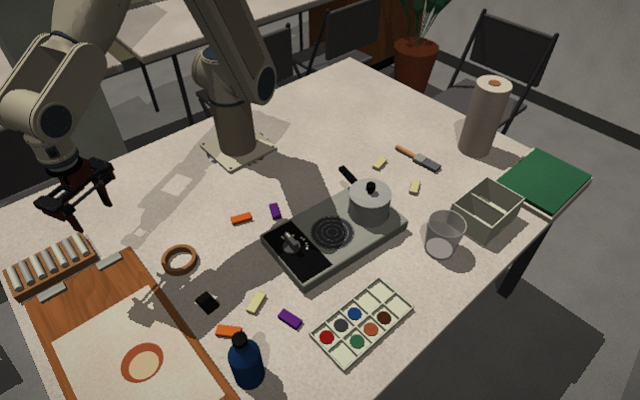

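The top view shows three cream bars at (203,175), (199,233) and (438,173). Look-alikes are orange at (471,165) and (390,272), and purple at (423,140) and (353,256). Other parts: pot and lid knob at (281,160), handle end at (270,224), ring at (335,177), selector at (378,188), eraser at (472,204), brush at (156,208). The scene view shows the same three bars at (380,163), (415,187) and (257,303). I choose the three cream ones.

```bash
cat > m.py <<'E'
from h import *
def bars(d,z=16):
    h=cv2.cvtColor(d['pixels'],cv2.COLOR_RGB2HSV)
    m=cv2.inRange(h,(22,60,100),(40,255,255)); out=[]
    for c in cv2.findContours(m,0,2)[0]:
        if cv2.contourArea(c)<80: continue
        P=np.array([onz(d,p[0],z)[:2] for p in c],np.float32)
        (x,y),(w,l),a=cv2.minAreaRect(P)
        if w>l: w,l,a=l,w,a-90
        u=cv2.minAreaRect(c)[0]
        out.append((round(x),round(y),round(w),round(l),round((a+90)%180),tuple(map(int,u))))
    return out  # a: direction of the long axis, deg from world x
E
python3 - <<'E'
from m import *
np.set_printoptions(precision=1,suppress=True)
d=load('top'); s=load('scene')
print('top',bars(d));print('scene',bars(s))
g=cv2.cvtColor(d['pixels'],cv2.COLOR_RGB2HSV)
for n,p in dict(px=(203,175),wtop=(300,210),panel=(370,155),tab=(240,240)).items(): print(n,g[p[1],p[0]])
# ring & table
for n,uv,z in [('ring',(335,177),50),('lidknob',(281,160),50+77+45),('c1',(260,134),50),('c2',(400,145),50),('c3',(397,227),50),('c4',(252,220),50),('hend',(270,224),112),('sel',(378,188),92)]:
    print(n,onz(d,uv,z))
print('lidknob sc',onz(s,(370,187),172),'sel sc',onz(s,(291,243),92))
im=cv2.cvtColor(d['pixels'],cv2.COLOR_RGB2BGR)
cv2.imwrite('pics/crop1.png',cv2.resize(im[120:240,240:410],None,fx=4.5,fy=4.5,interpolation=3))
E
```

```text
top [(434, 331, 28, 63, 103, (198, 232)), (600, 329, 28, 62, 117, (202, 175)), (610, -344, 26, 63, 117, (436, 172))]
scene [(612, -348, 26, 62, 115, (255, 301))]
px [ 27  73 161]
wtop [ 30  20 129]
panel [15 21 48]
tab [ 17  31 156]
ring [588.  -49.7  50. ]
lidknob [604.   89.4 172. ]
c1 [711.1 160.8  50. ]
c2 [ 680.4 -232.4   50. ]
c3 [ 450.7 -217.1   50. ]
c4 [468.  176.4  50. ]
hend [452.3 120.  112. ]
sel [ 550.1 -160.2   92. ]
lidknob sc [612.5  77.6 172. ] sel sc [ 569.6 -186.5   92. ]
```

View pics/crop1.png

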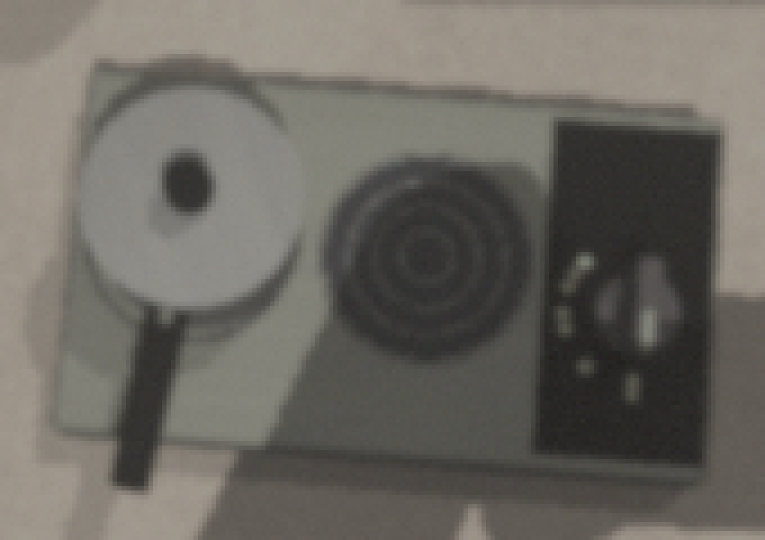

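The crop shows the pot on the rest mark at the far left, the ring at crop (427,257) next to the panel, and the knob at (638,305) with its pointer looking to −x (off). The dots run clockwise from one at (585,367) to three at (580,270).

```bash
python3 - <<'E'
from m import *
np.set_printoptions(precision=1,suppress=True)
d=load('top')
crop=lambda x,y:(x/4.5+240-.4,y/4.5+120-.4)
W=np.array([onz(d,crop(*c),50)[:2] for c in [(95,65),(722,122),(703,467),(55,432)]])
L=np.array([[115,200],[115,-200],[-115,-200],[-115,200]],float)
c=W.mean(0);H=L.T@(W-c);th=np.arctan2(H[0,1]-H[1,0],H[0,0]+H[1,1])
R=np.array([[np.cos(th),-np.sin(th)],[np.sin(th),np.cos(th)]])
print('centre',c,'yaw',np.degrees(th));print('resid',W-(L@R.T+c))
print('knob',c+R@[-15,-150])
# ring: blob of dark disc by circle points
ring=[onz(d,crop(*p),50)[:2] for p in [(427,257),(427,157),(427,360),(325,258),(530,258)]];print('ring',np.array(ring))
r=np.mean(ring,0);print(r,'in warmer',R.T@(r-c))
lid=np.mean([onz(d,crop(*p),50+89)[:2] for p in [(80,198),(303,198),(192,84),(192,312)]],0);print('lid',lid,'in warmer',R.T@(lid-c))
print('knobtop',onz(d,crop(188,182),172))
e=onz(d,crop(132,490),120)[:2];b=onz(d,crop(165,318),120)[:2];print('handle',b,e,np.degrees(np.arctan2(*(b-e)[::-1])), 'from lid',np.degrees(np.arctan2(*(lid-e)[::-1])),np.linalg.norm(lid-e))
print('selpt',[onz(d,crop(*p),92)[:2] for p in [(648,260),(648,350)]], proj(d,[*(c+R@[-15,-150]),70]))
E
```

```text
centre [581.7 -27.6] yaw -4.1870393387185505
resid [[-0.1 -4.6]
 [-6.3  3.1]
 [ 8.1  4.6]
 [-1.6 -3. ]]
knob [ 555.8 -176.1]
ring [[ 588.8  -48.3]
 [ 652.   -48.6]
 [ 525.   -48. ]
 [ 588.    14.3]
 [ 588.5 -111.4]]
[588.5 -48.4] in warmer [  8.2 -20.2]
lid [603.7  89.2] in warmer [ 13.4 118.1]
knobtop [603.9  88.5 172. ]
handle [538.  104.8] [440.3 121.5] -9.717133518401473 from lid -11.201431291120521 166.52770776097785
selpt [array([ 578.7, -175.7]), array([ 525.1, -174.4])] [382.4 187.4]
```

Call:
step_arm(
  targets=[
    [[0.59,0.78,0,0,0,-0.71,1],[0.59,0.78,0,0,0,-0.71,1],[0.59,0.78,0,0,0,-0.71,1],[0.59,0.78,0,0,0,-0.71,1],[0.59,0.78,0,0,0,-0.71,1]],
  ],
)

```text
t: 0.72
ee_pos: [405.8, -373.0, 404.4]
orientation: [-3.129, -0.275, 0.0]
ft_force: [0.5, -0.4, 0.1]
width: 87.7
grasp_force: 0.0
```

Call:
step_arm(
  targets=[
    [[0.59,0.78,0,0,0,-0.71,1],[0.59,0.78,0,0,0,-0.71,1],[0.59,0.78,0,0,0,-0.71,1],[0.59,0.78,0,0,0,-0.71,1],[0,0,0,0,0,0,1]],
  ],
)

```text
t: 1.35
ee_pos: [524.5, -216.1, 404.4]
orientation: [-3.141, 0.027, 0.0]
ft_force: [0.1, -0.1, -0.2]
width: 87.6
grasp_force: 0.0
```

```bash
python3 - <<'E'
from m import *
np.set_printoptions(precision=2,suppress=True)
d=grab('wrist','w1.png');o=readout.get_obs();print(o['ee_pos'],o['orientation'],o['qpos'],d['k1'],ray(d,(320,200)))
print(proj(d,[555.8,-176,95]),proj(d,[588,-48,50]))
E
```

```text
[ 523.59 -217.27  404.29] [-3.14  0.03  0.  ] [-0.41  0.34  1.76 -0.    1.04  1.17] -0.06956415088296171 (array([ 595.63, -217.09,  384.18]), array([-0.28,  0.01, -0.96]))
[270.41 149.49] [138.66 111.55]
```

View pics/w1.png

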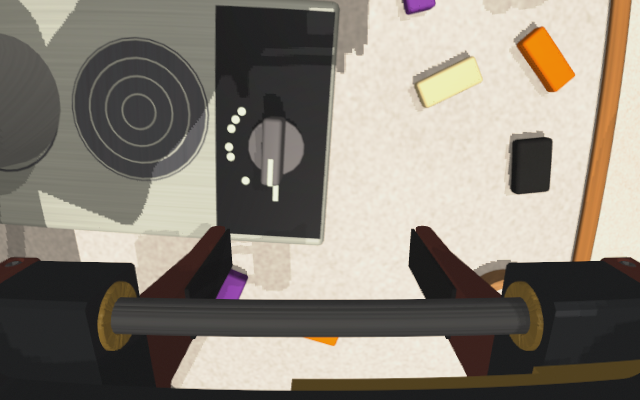

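The wrist view shows the knob at about (273,152) with its pointer at off, the ring at (140,111), the one-dot mark at (245,181) and a cream bar at (448,82).

```bash
python3 - <<'E'
from m import *
np.set_printoptions(precision=1,suppress=True)
d=load('wrist')
for n,uv,z in [('ring c',(139.5,110.5),50),('ring l',(73,109),50),('ring r',(209,109),50),('ring t',(138,37),50),('ring b',(142,181),50),('skirt c',(276,147),60),('skirt l',(248,147),60),('skirt r',(304,147),60),
 ('edge1',(339,5),50),('edge2',(322,243),50),('pan1',(217,6),50),('pan2',(217,235),50)]: print(n,onz(d,uv,z))
print(bars(d))
im=cv2.cvtColor(d['pixels'],cv2.COLOR_RGB2BGR)
cv2.imwrite('pics/crop2.png',cv2.resize(im[90:210,210:340],None,fx=4.8,fy=4.8,interpolation=3))
E
```

```text
ring c [588.9 -48.9  50. ]
ring l [592.9  16.6  50. ]
ring r [ 588.2 -114.8   50. ]
ring t [653.5 -55.6  50. ]
ring b [521.7 -42.   50. ]
skirt c [ 553.1 -176.2   60. ]
skirt l [ 553.7 -150.7   60. ]
skirt r [ 552.7 -201.7   60. ]
edge1 [ 674.  -234.8   50. ]
edge2 [ 454.5 -216.5   50. ]
pan1 [ 676. -129.   50.]
pan2 [ 464.7 -111.1   50. ]
[(610, -347, 26, 62, 115, (450, 81))]
```

View pics/crop2.png

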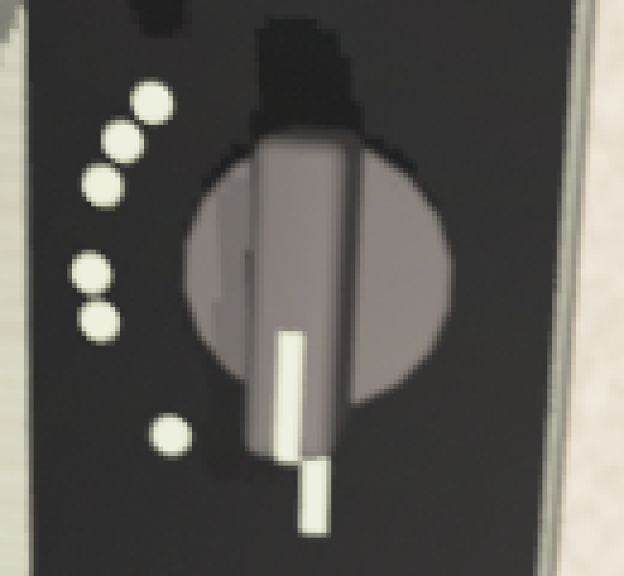

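Call:
step_arm(
  targets=[
    [[0.3,0.41,0,0,0,-0.9,1],[0.3,0.41,-0.54,0,0,0,1],[0,0,-0.9,0,0,0,1],[0,0,-0.9,0,0,0,1],[0,0,-0.8,0,0,0,1]],
  ],
)

```text
t: 2.02
ee_pos: [552.1, -178.6, 246.1]
orientation: [-3.139, 0.133, 0.001]
ft_force: [0.7, -0.8, 0.8]
width: 87.9
grasp_force: 0.0
```

Call:
step_arm(
  targets=[
    [[0,0,0,0,0,0,0.5],[0,0,0,0,0,0,0],[0,0,0,0,0,0,0],[0,0,0,0,0,0,0],[0,0,0,0,0,0,0]],
  ],
)

```text
t: 2.65
ee_pos: [553.3, -177.4, 248.5]
orientation: [3.138, -0.132, 0.002]
ft_force: [0.2, 1.3, -0.5]
width: 41.0
grasp_force: 0.0
```

Call:
step_arm(
  targets=[
    [[0,0,0,0,0,0,0],[0,0,0,0,0,0,0],[0,0,0,0,0,0,0],[0,0,0,0,0,0,0],[0,0,0,0,0,0,0]],
  ],
)

```text
t: 3.28
ee_pos: [553.2, -176.1, 247.7]
orientation: [-3.136, 0.133, 0.001]
ft_force: [1.0, 9.4, 2.8]
width: 15.6
grasp_force: 30.0
```

Call:
step_arm(
  targets=[
    [[0,0,0,0,0,-1,0],[0,0,0,0,0,-1,0],[0,0,0,0,0,-1,0],[0,0,0,0,0,-1,0],[0,0,0,0,0,-1,0]],
  ],
)

```text
t: 3.9
ee_pos: [553.2, -176.2, 247.7]
orientation: [-3.065, 0.679, 0.001]
ft_force: [-0.2, 9.2, 3.6]
width: 15.8
grasp_force: 30.0
```

Call:
step_arm(
  targets=[
    [[0,0,0,0,0,-1,0],[0,0,0,0,0,-1,0],[0,0,0,0,0,-1,0],[0,0,0,0,0,-1,0],[0,0,0,0,0,-1,0]],
  ],
)

```text
t: 4.53
ee_pos: [553.1, -176.3, 247.7]
orientation: [-2.901, 1.201, 0.002]
ft_force: [-0.1, 7.1, 2.8]
width: 15.9
grasp_force: 30.0
```

Call:
step_arm(
  targets=[
    [[0,0,0,0,0,0,0],[0,0,0,0,0,0,0.5],[0,0,0,0,0,0,1],[0,0,0,0,0,0,1],[0,0,0,0,0,0,1]],
  ],
)

```text
t: 5.15
ee_pos: [553.1, -177.6, 247.6]
orientation: [2.904, -1.198, -0.0]
ft_force: [0.3, 0.0, 0.0]
width: 52.5
grasp_force: 0.0
```

Call:
step_arm(
  targets=[
    [[0,0,0,0,0,0,1],[0,0,0.5,0,0,0,1],[0,0,1,0,0,0,1],[0,0,1,0,0,0,1],[0,0,1,0,0,0,1]],
  ],
)

```text
t: 5.78
ee_pos: [552.9, -177.4, 424.3]
orientation: [2.904, -1.198, -0.0]
ft_force: [0.1, -0.4, 0.6]
width: 87.8
grasp_force: 0.0
```

```bash
python3 - <<'E'
from m import *
np.set_printoptions(precision=3,suppress=True)
d=grab('wrist');t=grab('top');o=readout.get_obs();print(o['t'],o['ee_pos'],o['orientation'],o['qpos'],bars(t))
im=cv2.cvtColor(d['pixels'],cv2.COLOR_RGB2BGR)
cv2.imwrite('pics/w2.png',im)
E
```

```text
5.875 [ 554.439 -177.929  428.687] [-2.904  1.198 -0.016] [-0.331  0.332  1.708 -0.     1.091  2.022] [(434, 332, 28, 62, 103, (198, 232)), (600, 329, 28, 63, 117, (202, 175))]
```

View pics/w2.png

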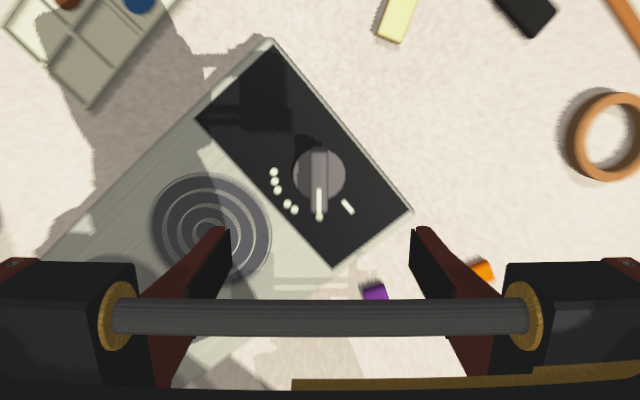

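The pointer at (319,205) now looks at the one dot. Next is the lid.

Call:
step_arm(
  targets=[
    [[-0.05,0.54,0,0,0,1,1],[-0.05,0.54,0,0,0,1,1],[-0.05,0.54,0,0,0,1,1],[-0.05,0.54,0,0,0,1,1],[-0.05,0.54,0,0,0,1,1]],
  ],
)

```text
t: 6.5
ee_pos: [540.2, -41.6, 421.8]
orientation: [3.069, -0.672, -0.002]
ft_force: [1.0, 0.2, -0.2]
width: 87.7
grasp_force: 0.0
```

Call:
step_arm(
  targets=[
    [[-0.05,0.54,0,0,0,1,1],[-0.05,0.54,0,0,0,1,1],[-0.05,0.54,0,0,0,1,1],[-0.05,0.54,0,0,0,1,1],[0,0.5,0,0,0,1,1]],
  ],
)

```text
t: 7.12
ee_pos: [530.1, 91.4, 421.9]
orientation: [3.139, -0.128, -0.002]
ft_force: [0.1, 0.5, -0.1]
width: 87.8
grasp_force: 0.0
```

Call:
step_arm(
  targets=[
    [[0,0,0,0,0,0,1],[0,0,0,0,0,0,1],[0,0,0,0,0,0,1],[0,0,0,0,0,0,1],[0,0,0,0,0,0,1]],
  ],
)

```text
t: 7.75
ee_pos: [530.6, 90.2, 422.7]
orientation: [-3.139, 0.133, -0.0]
ft_force: [-0.2, 0.3, 0.4]
width: 88.0
grasp_force: 0.0
```

```bash
python3 - <<'E'
from m import *
np.set_printoptions(precision=3,suppress=True)
d=grab('wrist','w3.png');o=readout.get_obs();print(o['t'],o['ee_pos'],o['orientation'],o['qpos'],proj(d,[602,92,172]))
E
```

```text
7.8 [530.632  90.264 422.721] [-3.139  0.133 -0.   ] [ 0.146  0.274  1.806 -0.     1.061  1.802] [307.792  98.454]
```

View pics/w3.png

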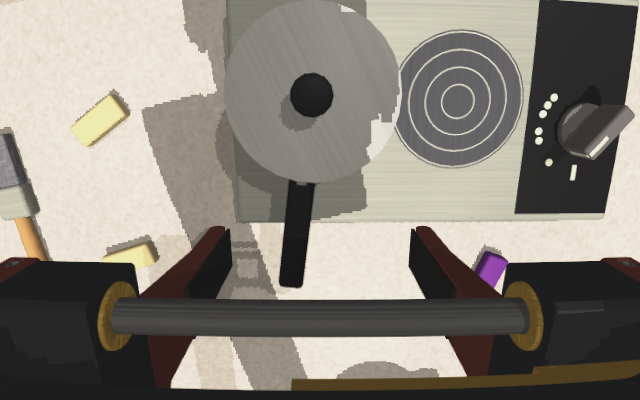

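The lid's circle is centred near (312,93) with its black knob at (312,95). The handle's end is at (291,286) and the ring is at (458,101).

```bash
python3 - <<'E'
from m import *
np.set_printoptions(precision=1,suppress=True)
d=load('wrist')
g=cv2.cvtColor(d['pixels'],cv2.COLOR_RGB2GRAY)
P=lambda u,z:onz(d,u,z)[:2]
print('knob',P((312,95),172)); print('lid l,r,b',P((223,93),139),P((402,93),139),P((312,184),139))
print('ring',P((458,101),50)); 
a=P((302,183),120);b=P((291,287),120);print('handle',a,b,np.degrees(np.arctan2(*(a-b)[::-1])))
print('edges',P((239,220),50),P((605,215),50),P((515,213),50),P((541,0),50)); print(bars(d))
E
```

```text
knob [603.9  89.2]
lid l,r,b [611.4 153.3] [600.4  25.6] [539.1  95.8]
ring [588.4 -48.6]
handle [536.2 104.6] [443.  123.7] -11.55732542750886
edges [486.1 179.2] [ 456.7 -215.4] [ 468.6 -111.5] [ 676.2 -129. ]
[(434, 333, 27, 60, 105, (127, 261)), (601, 330, 27, 62, 119, (96, 120))]
```

Call:
step_arm(
  targets=[
    [[0.74,-0.02,0,0,0,0,1],[0.74,0,0,0,0,0,1],[0,0,-0.64,0,0,0,1],[0,0,-0.64,0,0,0,1],[0,0,-0.64,0,0,0,0.6]],
  ],
)

```text
t: 8.43
ee_pos: [604.7, 89.5, 325.7]
orientation: [-3.139, 0.132, -0.0]
ft_force: [0.1, -0.4, -0.1]
width: 80.9
grasp_force: 0.0
```

Call:
step_arm(
  targets=[
    [[0,0,0,0,0,0,0],[0,0,0,0,0,0,0],[0,0,0,0,0,0,0],[0,0,0,0,0,0,0],[0,0,0,0,0,0,0]],
  ],
)

```text
t: 9.05
ee_pos: [604.7, 89.6, 327.2]
orientation: [-3.139, 0.132, -0.001]
ft_force: [-0.4, 0.3, 0.1]
width: 31.4
grasp_force: 0.0
```

Call:
step_arm(
  targets=[
    [[0,0,0,0,0,0,0],[0,0,0,0,0,0,0],[0,0,0.1,0,0,0,0],[0,0,0.3,0,0,0,0],[0,0,0.6,0,0,0,0]],
  ],
)

```text
t: 9.68
ee_pos: [604.2, 89.5, 376.7]
orientation: [3.138, -0.132, -0.004]
ft_force: [1.0, -0.2, -0.9]
width: 27.5
grasp_force: 30.0
```

Call:
step_arm(
  targets=[
    [[-0.16,-0.48,0,0,0,0.5,0],[-0.32,-0.96,0,0,0,1,0],[-0.32,-0.96,0,0,0,1,0],[-0.32,-0.96,0,0,0,1,0],[-0.32,-0.96,0,0,0,1,0]],
  ],
)

```text
t: 10.3
ee_pos: [532.1, -127.8, 377.7]
orientation: [3.12, 0.364, 0.002]
ft_force: [1.7, 0.0, -1.2]
width: 27.4
grasp_force: 30.0
```

Call:
step_arm(
  targets=[
    [[-0.32,-0.96,0,0,0,1,0],[-0.32,-0.96,0,0,0,1,0],[-0.32,-0.96,0,0,0,1,0],[-0.32,-0.96,0,0,0,1,0],[-0.16,-0.48,0,0,0,0.5,0]],
  ],
)

```text
t: 10.92
ee_pos: [459.7, -344.7, 377.7]
orientation: [3.025, 0.843, 0.001]
ft_force: [0.0, 0.6, -1.4]
width: 27.5
grasp_force: 30.0
```

Call:
step_arm(
  targets=[
    [[0,0,-0.9,0,0,0,0],[0,0,-0.9,0,0,0,0],[0,0,-0.8,0,0,0,0],[0,0,-0.4,0,0,0,0],[0,0,-0.3,0,0,0,0]],
  ],
)

```text
t: 11.55
ee_pos: [461.0, -342.7, 211.5]
orientation: [3.025, 0.844, 0.001]
ft_force: [-0.6, -0.0, -1.1]
width: 27.2
grasp_force: 30.0
```

Still held with the same width, so I lower it gently.

Call:
step_arm(
  targets=[
    [[0,0,-0.08,0,0,0,0],[0,0,-0.08,0,0,0,0],[0,0,-0.06,0,0,0,0],[0,0,0,0,0,0,0],[0,0,0,0,0,0,0]],
  ],
)

```text
t: 12.18
ee_pos: [460.7, -342.5, 201.0]
orientation: [3.026, 0.844, 0.001]
ft_force: [-0.8, 0.5, -1.4]
width: 27.5
grasp_force: 30.0
```

Call:
step_arm(
  targets=[
    [[0,0,-0.03,0,0,0,0],[0,0,0,0,0,0,0],[0,0,0,0,0,0,1],[0,0,0,0,0,0,1],[0,0,0,0,0,0,1]],
  ],
)

```text
t: 12.8
ee_pos: [460.6, -342.5, 199.1]
orientation: [3.026, 0.844, 0.0]
ft_force: [0.1, 0.4, -0.1]
width: 53.9
grasp_force: 0.0
```

Call:
step_arm(
  targets=[
    [[0,0,0,0,0,0,1],[0,0,0,0,0,0,1],[0,0,0.5,0,0,0,1],[0,0,1,0,0,0,1],[0,0,1,0,0,0,1]],
  ],
)

```text
t: 13.42
ee_pos: [460.4, -342.3, 325.1]
orientation: [-3.025, -0.844, 0.001]
ft_force: [0.8, 0.2, -0.1]
width: 87.8
grasp_force: 0.0
```

```bash
python3 - <<'E'
from m import *
np.set_printoptions(precision=3,suppress=True)
d=grab('wrist','w4.png');t=grab('top','t4.png');o=readout.get_obs();print(o['t'],o['ee_pos'],o['orientation'],o['qpos'],proj(d,[461,-342,45]),bars(t),bars(d))
E
```

```text
13.525 [ 462.061 -343.528  329.477] [3.019 0.842 0.009] [-0.66   0.448  1.797  0.     0.888  0.367] [320.462 194.504] [(434, 332, 28, 62, 104, (198, 232)), (600, 329, 28, 63, 117, (202, 175))] []
```

Call:
step_arm(
  targets=[
    [[0.2,0,0.2,0,0,1,1],[0.2,0,0.2,0,0,1,1],[0.2,0,0.2,0,0,1,1],[0.2,0,0,0,0,1,1],[0.2,0,0,0,0,1,1]],
  ],
)

```text
t: 14.15
ee_pos: [510.8, -342.3, 353.5]
orientation: [-2.831, -1.36, 0.001]
ft_force: [-0.3, 0.3, 0.2]
width: 88.1
grasp_force: 0.0
```

Call:
step_arm(
  targets=[
    [[0.2,0,0,0,0,1,1],[0.2,0,0,0,0,1,1],[0.2,0,0,0,0,1,1],[0.2,0,0,0,0,1,1],[0.2,0,0,0,0,1,1]],
  ],
)

```text
t: 14.78
ee_pos: [560.7, -342.3, 353.1]
orientation: [-2.552, -1.83, 0.001]
ft_force: [0.2, 0.2, -0.4]
width: 87.8
grasp_force: 0.0
```

Call:
step_arm(
  targets=[
    [[0,0,0,0,0,1,0.6],[0,0,0,0,0,1,0.6],[0,0,0,0,0,1,0.6],[0,0,0,0,0,1,0.6],[0,0,0,0,0,1,0.6]],
  ],
)

```text
t: 15.4
ee_pos: [560.4, -342.3, 353.1]
orientation: [-2.195, -2.246, 0.0]
ft_force: [0.2, 0.0, -0.8]
width: 53.0
grasp_force: 0.0
```

Call:
step_arm(
  targets=[
    [[0,0,0,0,0,1,0.6],[0,0,0,0,0,1,0.6],[0,0,0,0,0,1,0.6],[0,0,0,0,0,1,0.6],[0,0,0,0,0,1,0.6]],
  ],
)

```text
t: 16.02
ee_pos: [560.4, -342.3, 353.1]
orientation: [-1.772, -2.593, 0.0]
ft_force: [-0.0, -0.1, 0.7]
width: 53.2
grasp_force: 0.0
```

```bash
python3 - <<'E'
from m import *
np.set_printoptions(precision=3,suppress=True)
d=grab('wrist','w5.png');t=grab('top','t5.png');s=grab('scene','s5.png');o=readout.get_obs();print(o['t'],o['ee_pos'],o['orientation'],o['qpos'],proj(d,[610,-347,16]),bars(t),bars(d),bars(s))
E
```

```text
16.175 [ 560.432 -342.329  353.343] [-1.776 -2.59   0.   ] [-0.566  0.526  1.591  0.     1.025 -0.935] [367.947 202.405] [(434, 331, 28, 63, 103, (198, 232)), (600, 329, 28, 63, 118, (202, 175))] [(606, -349, 17, 61, 116, (363, 201))] []
```

View pics/w5.png

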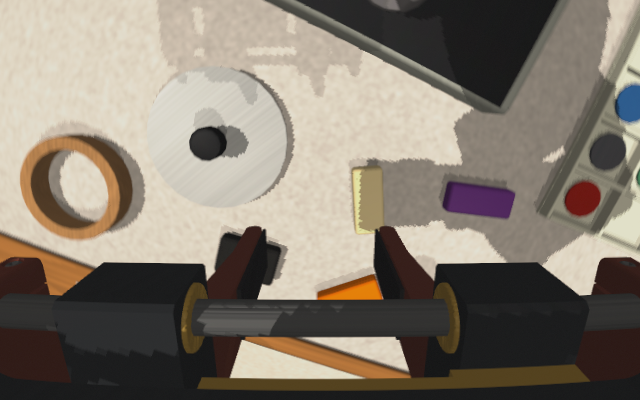

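The wrist view shows the lid lying safely at (208,143). The cream bar is at (368,200), half in shadow, and both look-alikes are clear of the fingers.

Call:
step_arm(
  targets=[
    [[0.5,-0.04,0,0,0,0.6,0.6],[0.5,-0.04,-0.6,0,0,0.58,0.6],[0,0,-1,0,0,0,0.6],[0,0,-1,0,0,0,0.6],[0,0,-0.6,0,0,0,0.6]],
  ],
)

```text
t: 16.8
ee_pos: [609.7, -345.8, 190.8]
orientation: [-1.667, -2.658, 0.0]
ft_force: [0.4, -0.7, -0.3]
width: 52.8
grasp_force: 0.0
```

Call:
step_arm(
  targets=[
    [[0,0,-0.18,0,0,0,0.6],[0,0,0,0,0,0,0],[0,0,0,0,0,0,0],[0,0,0,0,0,0,0],[0,0,0,0,0,0,0]],
  ],
)

```text
t: 17.42
ee_pos: [611.1, -346.7, 186.5]
orientation: [1.666, 2.661, 0.0]
ft_force: [-0.3, -0.3, 5.2]
width: 27.8
grasp_force: 30.0
```

Call:
step_arm(
  targets=[
    [[0,0,0,0,0,0,0],[0,0,0,0,0,0,0],[0,0,0.5,0,0,0,0],[0,0,1,0,0,0,0],[0,0,1,0,0,0,0]],
  ],
)

```text
t: 18.05
ee_pos: [610.4, -346.3, 312.6]
orientation: [1.667, 2.663, 0.0]
ft_force: [0.8, -0.3, -1.2]
width: 27.9
grasp_force: 30.0
```

Call:
step_arm(
  targets=[
    [[0,0.4,0.45,0,0,0,0],[0,0.9,0.4,0,0,0,0],[-0.02,0.98,0,0,0,0,0],[-0.02,0.98,0,0,0,0,0],[-0.02,0.98,0,0,0,0,0]],
  ],
)

```text
t: 18.68
ee_pos: [607.3, -132.9, 354.4]
orientation: [1.667, 2.661, 0.001]
ft_force: [-0.2, 1.3, -0.9]
width: 27.1
grasp_force: 30.0
```

Call:
step_arm(
  targets=[
    [[-0.02,0.98,0,0,0,0,0],[-0.02,0.98,0,0,0,0,0],[-0.02,0.98,0,0,0,0,0],[0,0.98,0,0,0,0,0],[0,0.56,0,0,0,0,0]],
  ],
)

```text
t: 19.3
ee_pos: [604.2, 91.8, 354.3]
orientation: [1.665, 2.663, 0.002]
ft_force: [0.6, 0.1, -0.7]
width: 27.4
grasp_force: 30.0
```

```bash
python3 - <<'E'
from m import *
np.set_printoptions(precision=3,suppress=True)
d=grab('wrist','w6.png');t=grab('top','t6.png');o=readout.get_obs();print(o['t'],o['ee_pos'],o['width'],o['qpos'],bars(t))
print(proj(d,[604,89,135]))
E
```

```text
19.4 [604.319  92.182 354.111] 27.414288059826724 [ 0.132  0.463  1.699  0.001  0.978 -0.324] [(600, 329, 28, 62, 117, (202, 175))]
[316.441 225.999]
```

View pics/w6.png

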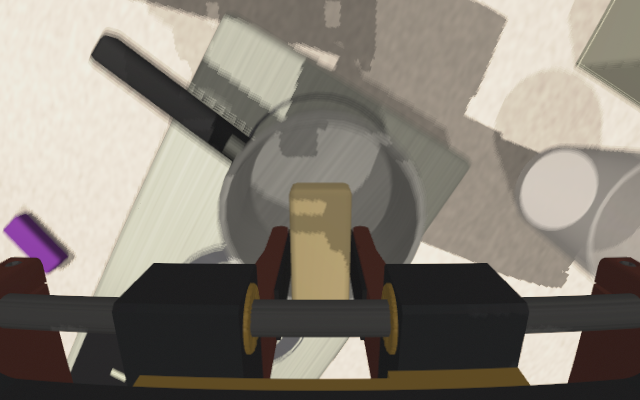

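The held bar is at (320,240), over the open pot whose rim spans roughly columns 219–424. I lower it and release.

Call:
step_arm(
  targets=[
    [[0,-0.05,-0.4,0,0,0,0],[0,0,-0.5,0,0,0,0],[0,0,-0.5,0,0,0,0],[0,0,-0.4,0,0,0,0],[0,0,0,0,0,0,0]],
  ],
)

```text
t: 20.02
ee_pos: [604.1, 86.5, 261.7]
orientation: [-1.667, -2.661, 0.003]
ft_force: [-0.5, 0.8, 0.1]
width: 27.4
grasp_force: 30.0
```

Call:
step_arm(
  targets=[
    [[0,0,-0.1,0,0,0,0],[0,0,0,0,0,0,0.55],[0,0,0,0,0,0,0.55],[0,0,0,0,0,0,0.55],[0,0,0.5,0,0,0,0.55]],
  ],
)

```text
t: 20.65
ee_pos: [603.9, 87.0, 281.6]
orientation: [-1.666, -2.661, 0.003]
ft_force: [0.5, -0.1, -0.9]
width: 48.3
grasp_force: 0.0
```

Call:
step_arm(
  targets=[
    [[0,0,1,0,0,0,0.55],[0,0,0.7,0,0,0,0.6],[-0.2,0.8,0,0,0,0,0.6],[-0.2,0.8,0,0,0,0,0.6],[-0.2,0.8,0,0,0,0,0.6]],
  ],
)

```text
t: 21.28
ee_pos: [574.2, 208.1, 368.2]
orientation: [1.667, 2.662, 0.001]
ft_force: [0.2, 0.1, -0.0]
width: 52.7
grasp_force: 0.0
```

```bash
python3 - <<'E'
from m import *
np.set_printoptions(precision=3,suppress=True)
d=grab('wrist','w7.png');t=grab('top','t7.png');s=grab('scene','s7.png');o=readout.get_obs();print(o['t'],o['ee_pos'],o['orientation'],o['width'],bars(t),bars(d))
E
```

```text
21.425 [574.057 208.642 367.884] [1.663 2.665 0.   ] 52.89999276021551 [(619, 88, 30, 53, 117, (286, 168))] [(629, 28, 10, 29, 26, (292, 341)), (593, 346, 26, 36, 118, (406, 46)), (439, 310, 7, 25, 25, (229, 4))]
```

View pics/t7.png

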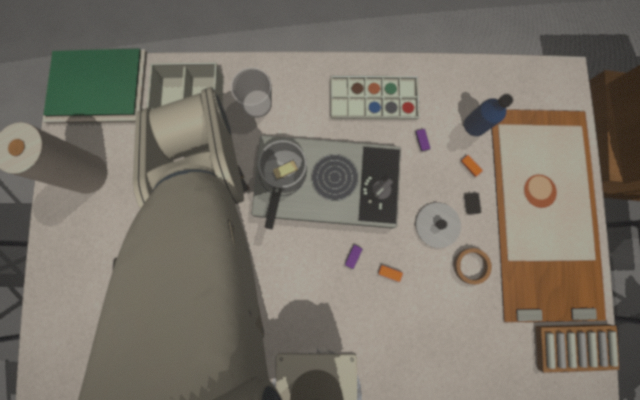

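The top view shows the first bar inside the pot at (286,168) and the lid at (438,225). The brush is hidden under the arm.

Call:
step_arm(
  targets=[
    [[0.1,0.4,0,0,0,0,0.6],[0.1,0.4,0,0,0,0,0.6],[0.1,0.4,0,0,0,0,0.6],[0.1,0.4,0,0,0,0,0.6],[0,0,0,0,0,0,0.6]],
  ],
)

```text
t: 22.05
ee_pos: [594.9, 288.7, 367.4]
orientation: [1.665, 2.664, 0.0]
ft_force: [0.3, -0.1, 0.8]
width: 52.5
grasp_force: 0.0
```

```bash
python3 - <<'E'
from m import *
np.set_printoptions(precision=3,suppress=True)
d=grab('wrist','w8.png');o=readout.get_obs();print(o['t'],o['ee_pos'],o['orientation'],o['width'],bars(d))
E
```

```text
22.1 [594.605 287.792 367.33 ] [-1.666 -2.664  0.001] 52.88813580612815 [(434, 335, 25, 57, 103, (178, 49))]
```

View pics/w8.png

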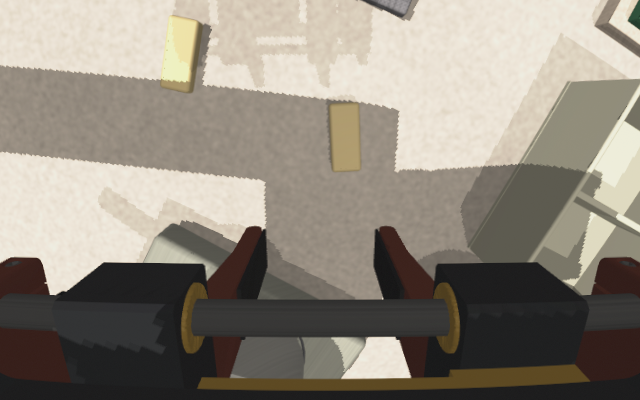

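The far bar is in shadow at (345,136). The near one is at (182,53), unmoved.

```bash
sed -i 's/(22,60,100)/(20,70,85)/' m.py; python3 - <<'E'
from m import *
d=load('wrist');print(onz(d,(345,136),16),bars(d))
a,b=onz(d,(344.5,102),16),onz(d,(346.5,170),16);print(a,b,np.degrees(np.arctan2(*(a-b)[:2][::-1])))
E
```

```text
[599.98632196 332.05253514  16.        ] [(782, 113, 26, 466, 26, (392, 380)), (794, 210, 13, 89, 125, (452, 317)), (541, 86, 24, 90, 105, (192, 317)), (600, 331, 27, 63, 119, (344, 136)), (437, 333, 31, 63, 103, (181, 53))]
[585.75395378 359.10700895  16.        ] [615.72082214 304.23572766  16.        ] 118.64029032274007
```

Call:
step_arm(
  targets=[
    [[0.11,0.86,0,0,0,0.5,0.6],[0,0,-1,0,0,0,0.6],[0,0,-1,0,0,0,0.6],[0,0,-1,0,0,0,0.6],[0,0,-0.5,0,0,0,0.6]],
  ],
)

```text
t: 22.72
ee_pos: [599.0, 328.8, 189.5]
orientation: [-1.62, -2.689, 0.006]
ft_force: [-0.1, -0.0, 0.3]
width: 52.8
grasp_force: 0.0
```

Call:
step_arm(
  targets=[
    [[0,0,-0.12,0,0,0,0.6],[0,0,0,0,0,0,0],[0,0,0,0,0,0,0],[0,0,0,0,0,0,0],[0,0,0,0,0,0,0]],
  ],
)

```text
t: 23.35
ee_pos: [600.6, 330.3, 188.2]
orientation: [1.62, 2.69, 0.003]
ft_force: [-1.1, -0.9, 6.6]
width: 27.5
grasp_force: 29.9
```

Call:
step_arm(
  targets=[
    [[0,0,0,0,0,0,0],[0,0,0,0,0,0,0],[0,0,0.5,0,0,0,0],[0,0,1,0,0,0,0],[0,0,1,0,0,0,0]],
  ],
)

```text
t: 23.98
ee_pos: [599.9, 330.0, 314.3]
orientation: [1.62, 2.691, 0.0]
ft_force: [1.3, 0.9, -0.6]
width: 27.6
grasp_force: 29.9
```

Call:
step_arm(
  targets=[
    [[0,-0.3,0.8,0,0,0,0],[0.02,-0.9,0,0,0,0,0],[0.02,-0.9,0,0,0,0,0],[0.02,-0.9,0,0,0,0,0],[0.02,-0.9,0,0,0,0,0]],
  ],
)

```text
t: 24.6
ee_pos: [603.9, 133.7, 353.5]
orientation: [1.619, 2.691, 0.002]
ft_force: [-0.4, 0.6, -0.8]
width: 27.6
grasp_force: 29.9
```

Call:
step_arm(
  targets=[
    [[0,-0.9,0,0,0,0,0],[0,0,-0.4,0,0,0,0],[0,0,-0.5,0,0,0,0],[0,0,-0.5,0,0,0,0],[0,0,-0.2,0,0,0,0]],
  ],
)

```text
t: 25.22
ee_pos: [603.8, 90.0, 271.7]
orientation: [-1.62, -2.691, 0.001]
ft_force: [0.2, 0.0, -1.1]
width: 27.9
grasp_force: 29.9
```

Call:
step_arm(
  targets=[
    [[0,0,0,0,0,0,0],[0,0,0,0,0,0,0.55],[0,0,0,0,0,0,0.55],[0,0,0,0,0,0,0.55],[0,0,0.5,0,0,0,0.55]],
  ],
)

```text
t: 25.85
ee_pos: [603.4, 90.0, 295.6]
orientation: [-1.619, -2.689, 0.003]
ft_force: [-0.8, 1.2, 0.2]
width: 48.3
grasp_force: 0.0
```

Call:
step_arm(
  targets=[
    [[0,0,1,0,0,0,0.55],[0,0.3,0.7,0,0,0,0.6],[-0.6,0.8,0,0,0,-1,0.6],[-0.6,0.8,0,0,0,-1,0.6],[-0.6,0.8,0,0,0,-1,0.6]],
  ],
)

```text
t: 26.48
ee_pos: [513.1, 226.0, 382.2]
orientation: [1.896, 2.504, 0.001]
ft_force: [0.5, 0.5, -0.2]
width: 52.4
grasp_force: 0.0
```

```bash
python3 - <<'E'
from m import *
np.set_printoptions(precision=3,suppress=True)
d=grab('wrist','w9.png');t=grab('top','t9.png');o=readout.get_obs();print(o['t'],o['ee_pos'],o['orientation'],o['width'],o['qpos'],bars(d),bars(t))
E
```

```text
26.575 [511.643 227.712 381.924] [-1.889 -2.509  0.   ] 52.567358349501646 [0.397 0.357 1.794 0.001 0.992 0.117] [(668, 32, 76, 487, 16, (393, 363)), (703, 105, 15, 94, 116, (452, 317)), (420, 25, 24, 94, 92, (191, 317)), (433, 337, 28, 57, 104, (267, 33))] [(619, 95, 34, 64, 117, (283, 168))]
```

Call:
step_arm(
  targets=[
    [[-0.51,0.7,0,0,0,-0.6,0.6],[-0.51,0.7,0,0,0,0,0.6],[-0.51,0.7,-0.4,0,0,0,0.6],[0,0,-0.4,0,0,0,0.6],[0,0,0,0,0,0,0.6]],
  ],
)

```text
t: 27.2
ee_pos: [437.4, 329.8, 340.6]
orientation: [-1.943, -2.468, 0.004]
ft_force: [-0.0, -0.3, -0.3]
width: 52.7
grasp_force: 0.0
```

```bash
python3 - <<'E'
from m import *
np.set_printoptions(precision=3,suppress=True)
d=grab('wrist','w10.png');o=readout.get_obs();print(o['t'],o['ee_pos'],o['orientation'],bars(d),proj(d,(435,332,16)))
E
```

```text
27.25 [437.948 329.765 341.573] [-1.945 -2.467  0.001] [(569, 141, 23, 427, 14, (393, 380)), (599, 225, 9, 77, 114, (453, 317)), (340, 163, 10, 77, 93, (186, 317)), (434, 334, 27, 63, 103, (318, 174))] [318.327 178.121]
```

Call:
step_arm(
  targets=[
    [[-0.06,0.06,-0.6,0,0,0,0.6],[0,0,-1,0,0,0,0.6],[0,0,-1,0,0,0,0.6],[0,0,-0.5,0,0,0,0.6],[0,0,0,0,0,0,0.6]],
  ],
)

```text
t: 27.88
ee_pos: [435.1, 332.3, 185.8]
orientation: [-1.946, -2.466, 0.004]
ft_force: [0.4, 0.1, 0.2]
width: 52.6
grasp_force: 0.0
```

Call:
step_arm(
  targets=[
    [[0,0,0,0,0,0,0],[0,0,0,0,0,0,0],[0,0,0,0,0,0,0],[0,0,0,0,0,0,0],[0,0,0,0,0,0,0]],
  ],
)

```text
t: 28.5
ee_pos: [435.0, 333.4, 188.0]
orientation: [1.944, 2.467, 0.003]
ft_force: [-0.7, -1.5, 7.8]
width: 27.8
grasp_force: 30.0
```

Call:
step_arm(
  targets=[
    [[0,0,0,0,0,0,0],[0,0,0.5,0,0,0,0],[0,0,1,0,0,0,0],[0,0,1,0,0,0,0],[0,0,0.8,0,0,0,0]],
  ],
)

```text
t: 29.12
ee_pos: [434.5, 333.1, 354.2]
orientation: [1.944, 2.467, 0.003]
ft_force: [-0.5, 0.2, -1.3]
width: 28.1
grasp_force: 30.0
```

Call:
step_arm(
  targets=[
    [[0.24,-0.35,0,0,0,0,0],[0.48,-0.7,0,0,0,0,0],[0.48,-0.7,0,0,0,0,0],[0.48,-0.7,0,0,0,0,0],[0.48,-0.7,0,0,0,0,0]],
  ],
)

```text
t: 29.75
ee_pos: [543.1, 174.4, 352.2]
orientation: [1.944, 2.467, 0.001]
ft_force: [0.5, 0.0, 0.0]
width: 27.7
grasp_force: 30.0
```

Call:
step_arm(
  targets=[
    [[0.48,-0.7,0,0,0,0,0],[0.48,-0.7,0,0,0,0,0],[0.26,-0.33,0,0,0,0,0],[0,0,0,0,0,0,0],[0,0,0,0,0,0,0]],
  ],
)

```text
t: 30.38
ee_pos: [602.9, 90.0, 351.5]
orientation: [-1.944, -2.467, 0.001]
ft_force: [-0.3, 0.1, -0.7]
width: 27.9
grasp_force: 30.0
```

```bash
python3 - <<'E'
from m import *
np.set_printoptions(precision=3,suppress=True)
d=grab('wrist');t=grab('top');o=readout.get_obs();print(o['t'],o['ee_pos'],o['width'],bars(t))
im=np.hstack([cv2.resize(d['pixels'][60:330,130:520],(400,277)),cv2.resize(t['pixels'][120:240,240:410],(392,277),interpolation=3)])
cv2.imwrite('pics/c11.png',cv2.cvtColor(im,cv2.COLOR_RGB2BGR))
E
```

```text
30.475 [602.887  90.253 351.658] 27.5667390003565 []
```

View pics/c11.png

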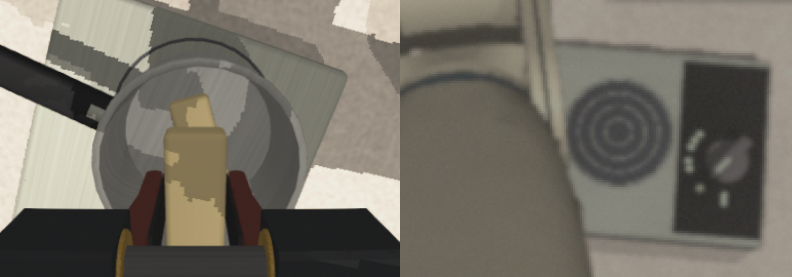

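The earlier bars lie at the pot's centre, crop (192,115), with the held bar above them at (195,190). I lower, release and retract.

Call:
step_arm(
  targets=[
    [[0,0,-0.3,0,0,0,0],[0,0,-0.5,0,0,0,0],[0,0,-0.4,0,0,0,0],[0,0,-0.06,0,0,0,0],[0,0,0,0,0,0,0]],
  ],
)

```text
t: 31.1
ee_pos: [603.7, 89.2, 288.5]
orientation: [-1.945, -2.467, 0.0]
ft_force: [0.4, 0.1, -0.3]
width: 27.6
grasp_force: 30.0
```

Call:
step_arm(
  targets=[
    [[0,0,0,0,0,0,0.55],[0,0,0,0,0,0,0.55],[0,0,0,0,0,0,0.55],[0,0,0.5,0,0,0,0.55],[0,0,1,0,0,0,0.6]],
  ],
)

```text
t: 31.72
ee_pos: [602.9, 89.0, 362.7]
orientation: [-1.943, -2.465, 0.005]
ft_force: [0.5, 0.4, -0.7]
width: 51.8
grasp_force: 0.0
```

Call:
step_arm(
  targets=[
    [[0,0,0.9,0,0,-1,1],[-0.2,-0.9,0,0,0,-1,1],[-0.3,-0.9,0,0,0,-1,1],[-0.3,-0.9,0,0,0,-1,1],[-0.3,-0.9,0,0,0,-1,1]],
  ],
)

```text
t: 32.35
ee_pos: [547.9, -92.2, 409.1]
orientation: [2.345, 2.089, 0.001]
ft_force: [0.3, -1.1, 0.6]
width: 87.7
grasp_force: 0.0
```

Call:
step_arm(
  targets=[
    [[-0.3,-0.9,0,0,0,-1,1],[-0.3,-0.9,0,0,0,-1,1],[-0.3,-0.9,0,0,0,-1,1],[-0.3,-0.9,0,0,0,-1,1],[-0.3,-0.4,0,0,0,-1,1]],
  ],
)

```text
t: 32.98
ee_pos: [472.9, -293.0, 409.0]
orientation: [2.674, 1.647, 0.0]
ft_force: [0.9, -0.1, -0.2]
width: 87.7
grasp_force: 0.0
```

```bash
python3 - <<'E'
from m import *
np.set_printoptions(precision=3,suppress=True)
d=grab('wrist');t=grab('top');o=readout.get_obs();print(o['t'],o['ee_pos'],o['orientation'],o['qpos'],bars(t),proj(d,[461,-342,45]))
a=cv2.resize(t['pixels'][110:250,120:480],None,fx=2.2,fy=2.2,interpolation=3); b=cv2.resize(d['pixels'],(432,270))
im=np.zeros((a.shape[0]+270,a.shape[1],3),np.uint8);im[:a.shape[0]]=a;im[a.shape[0]:,:432]=b
cv2.imwrite('pics/c12.png',cv2.cvtColor(im,cv2.COLOR_RGB2BGR))
E
```

```text
33.075 [ 472.371 -292.671  408.863] [ 2.674  1.648 -0.   ] [-0.576  0.317  1.781 -0.     1.043 -0.109] [(624, 96, 33, 66, 111, (283, 167))] [330.623 219.968]
```

View pics/c12.png

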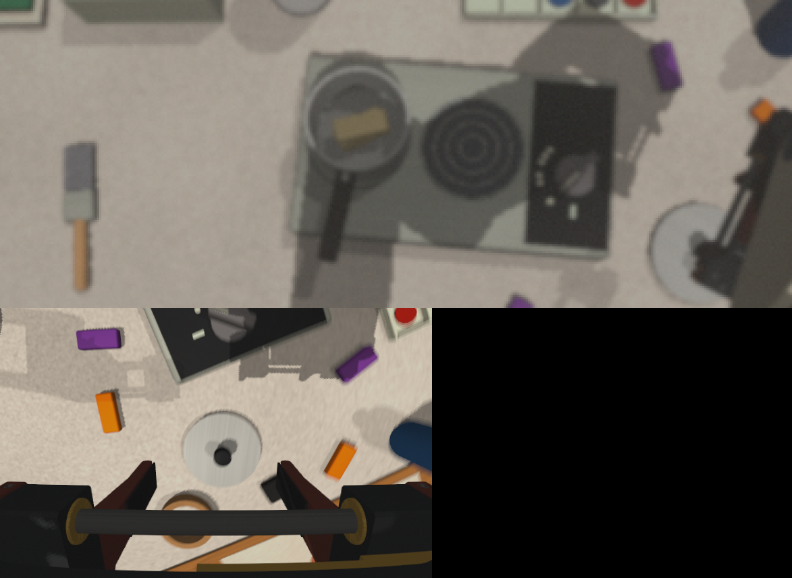

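All three bars are stacked in the pot, top-crop (360,123). The brush is untouched at (80,215), and the lid's knob is at wrist crop (222,456), where I left it.

```bash
python3 - <<'E'
from m import *
np.set_printoptions(precision=1,suppress=True)
t=load('top');P=lambda u,z=135:onz(t,(u[0]/2.2+120-.3,u[1]/2.2+110-.3),z)[:2]
print('pot l r',P((304,115)),P((411,115)),'t b',P((358,64)),P((358,172)))
h=P((327,262),120);a=P((345,173),120);print('handle',a,h)
d=load('wrist');print('lidknob',onz(d,(329,220),45))
E
```

```text
pot l r [608.4 151.6] [608.7  27.7] t b [669.8  90. ] [541.6  87.9]
handle [543.1 104.2] [439.5 123. ]
lidknob [ 459.5 -341.3   45. ]
```

Call:
step_arm(
  targets=[
    [[-0.12,-0.5,0,0,0,0,1],[-0.12,-0.49,-0.6,0,0,0,1],[0,0,-1,0,0,0,1],[0,0,-1,0,0,0,1],[0,0,-1,0,0,0,1]],
  ],
)

```text
t: 33.7
ee_pos: [462.2, -339.8, 227.6]
orientation: [2.669, 1.655, 0.001]
ft_force: [0.2, 0.0, 0.2]
width: 87.6
grasp_force: 0.0
```

Call:
step_arm(
  targets=[
    [[0,0,-0.4,0,0,0,0.7],[0,0,-0.16,0,0,0,0.3],[0,0,0,0,0,0,0],[0,0,0,0,0,0,0],[0,0,0,0,0,0,0]],
  ],
)

```text
t: 34.33
ee_pos: [462.0, -340.7, 202.0]
orientation: [2.67, 1.652, 0.001]
ft_force: [-0.4, 0.3, 1.3]
width: 41.6
grasp_force: 0.0
```

Call:
step_arm(
  targets=[
    [[0,0,0,0,0,0,0],[0,0,0,0,0,0,0],[0,0,0.4,0,0,0,0],[0,0,0.9,0,0,0,0],[0,0,1,0,0,0,0]],
  ],
)

```text
t: 34.95
ee_pos: [461.3, -340.2, 317.2]
orientation: [-2.67, -1.652, 0.001]
ft_force: [0.2, -0.5, -2.1]
width: 27.4
grasp_force: 30.0
```

Call:
step_arm(
  targets=[
    [[0,0,1,0,0,0,0],[0,0,0.5,0,0,0,0],[0,0,0,0,0,0,0],[0,0,0,0,0,0,0],[0,0,0,0,0,0,0]],
  ],
)

```text
t: 35.58
ee_pos: [461.2, -340.1, 389.1]
orientation: [-2.669, -1.652, 0.002]
ft_force: [0.0, -0.7, -0.8]
width: 27.5
grasp_force: 30.0
```

Call:
step_arm(
  targets=[
    [[0.16,0.48,0,0,0,0,0],[0.32,0.96,0,0,0,0,0],[0.32,0.96,0,0,0,0,0],[0.32,0.96,0,0,0,0,0],[0.32,0.96,0,0,0,0,0]],
  ],
)

```text
t: 36.2
ee_pos: [533.7, -122.8, 389.4]
orientation: [-2.67, -1.652, 0.002]
ft_force: [1.0, 0.0, -1.7]
width: 27.5
grasp_force: 30.0
```

Call:
step_arm(
  targets=[
    [[0.32,0.96,0,0,0,0,0],[0.32,0.96,0,0,0,0,0],[0.32,0.96,0,0,0,0,0],[0.32,0.96,0,0,0,0,0],[0.16,0.44,0,0,0,0,0]],
  ],
)

```text
t: 36.83
ee_pos: [605.9, 91.8, 389.2]
orientation: [-2.669, -1.656, 0.003]
ft_force: [-0.4, -0.3, -2.5]
width: 27.5
grasp_force: 30.0
```

Call:
step_arm(
  targets=[
    [[0,0,-0.3,0,0,0,0],[0,0,-0.3,0,0,0,0],[0,0,0,0,0,0,0],[0,0,0,0,0,0,0],[0,0,0,0,0,0,0]],
  ],
)

```text
t: 37.45
ee_pos: [605.8, 89.0, 361.3]
orientation: [2.672, 1.652, 0.001]
ft_force: [0.5, -0.1, -1.4]
width: 27.3
grasp_force: 30.0
```

```bash
python3 - <<'E'
from m import *
np.set_printoptions(precision=3,suppress=True)
d=grab('wrist','w13.png');o=readout.get_obs();print(o['t'],o['ee_pos'],o['orientation'],o['qpos'],o['width'])
s=grab('scene'); im=cv2.resize(s['pixels'][130:260,300:440],None,fx=3.5,fy=3.5,interpolation=3)
a=cv2.resize(d['pixels'],(300,188));im[:188,:0]=0
c=np.zeros((455,790,3),np.uint8);c[:,:490]=im;c[:188,490:]=a
cv2.imwrite('pics/c13.png',cv2.cvtColor(c,cv2.COLOR_RGB2BGR))
E
```

```text
37.5 [605.766  89.152 361.294] [2.672 1.652 0.002] [ 0.127  0.455  1.692 -0.     0.994  0.59 ] 27.460237570759872
```

View pics/c13.png

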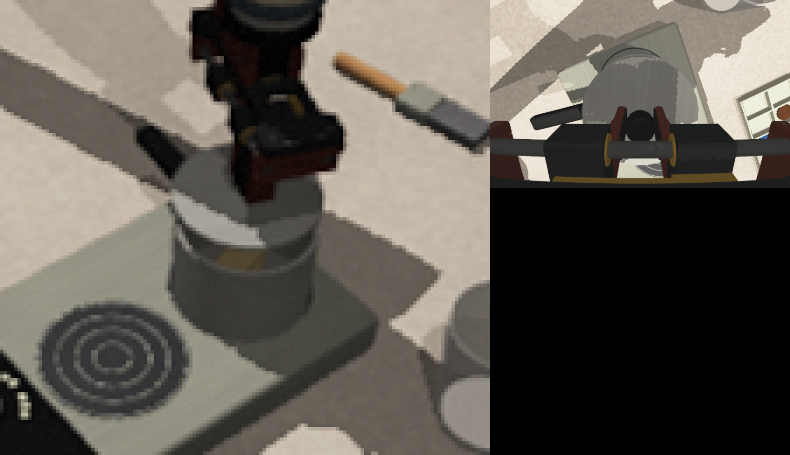

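The scene crop shows the lid level and centred just above the rim, at crop (245,200), so I lower it on.

Call:
step_arm(
  targets=[
    [[-0.01,0.01,-0.3,0,0,0,0],[0,0,-0.2,0,0,0,0],[0,0,-0.1,0,0,0,0],[0,0,0,0,0,0,0],[0,0,0,0,0,0,0]],
  ],
)

```text
t: 38.17
ee_pos: [605.3, 90.1, 330.8]
orientation: [2.671, 1.653, 0.001]
ft_force: [0.4, 0.4, -1.1]
width: 27.2
grasp_force: 30.0
```

Call:
step_arm(
  targets=[
    [[0,0,-0.04,0,0,0,0],[0,0,0,0,0,0,0],[0,0,0,0,0,0,0],[0,0,0,0,0,0,0],[0,0,0,0,0,0,0]],
  ],
)

```text
t: 38.8
ee_pos: [605.1, 90.1, 328.7]
orientation: [2.671, 1.653, 0.0]
ft_force: [0.5, -0.3, -1.5]
width: 27.5
grasp_force: 30.0
```

Call:
step_arm(
  targets=[
    [[0,0,-0.03,0,0,0,0],[0,0,0,0,0,0,0],[0,0,0,0,0,0,0],[0,0,0,0,0,0,0],[0,0,0,0,0,0,0]],
  ],
)

```text
t: 39.42
ee_pos: [605.2, 90.1, 328.2]
orientation: [2.671, 1.653, 0.001]
ft_force: [-3.1, -0.3, 6.9]
width: 27.5
grasp_force: 30.0
```

Contact came at the seated height, so the lid is on. I release, rise and swing to the handle.

Call:
step_arm(
  targets=[
    [[0,0,0.03,0,0,0,0],[0,0,0,0,0,0,1],[0,0,0,0,0,0,1],[0,0,0,0,0,0,1],[0,0,0,0,0,0,1]],
  ],
)

```text
t: 40.05
ee_pos: [605.1, 90.1, 328.6]
orientation: [-2.671, -1.653, 0.0]
ft_force: [-0.2, -0.3, 0.2]
width: 63.9
grasp_force: 0.0
```

Call:
step_arm(
  targets=[
    [[0,0,0.6,0,0,0,1],[0,0,0.8,0,0,0,1],[-0.2,0.1,0,0,0,1,1],[-0.2,0.1,0,0,0,1,1],[-0.2,0.1,0,0,0,1,1]],
  ],
)

```text
t: 40.67
ee_pos: [574.7, 105.2, 398.8]
orientation: [2.482, 1.926, 0.0]
ft_force: [-0.4, -0.6, 0.5]
width: 88.0
grasp_force: 0.0
```

Call:
step_arm(
  targets=[
    [[-0.2,0.1,0,0,0,1,1],[-0.2,0.1,0,0,0,1,1],[-0.2,0,0,0,0,1,1],[-0.2,0,0,0,0,1,1],[-0.2,0,0,0,0,1,1]],
  ],
)

```text
t: 41.3
ee_pos: [524.7, 115.1, 398.7]
orientation: [2.11, 2.328, 0.0]
ft_force: [-0.1, 0.3, 0.4]
width: 87.9
grasp_force: 0.0
```

Call:
step_arm(
  targets=[
    [[-0.2,0,0,0,0,1,1],[-0.2,0,0,0,0,1,1],[-0.2,0,0,0,0,1,1],[-0.2,0,0,0,0,1,1],[0,0,0,0,0,1,1]],
  ],
)

```text
t: 41.92
ee_pos: [484.5, 115.0, 398.7]
orientation: [-1.673, -2.659, 0.0]
ft_force: [0.9, -0.2, 0.5]
width: 87.6
grasp_force: 0.0
```

Call:
step_arm(
  targets=[
    [[0,0,0,0,0,1,1],[0,0,0,0,0,1,1],[0,0,0,0,0,1,1],[0,0,0,0,0,1,1],[0,0,0,0,0,1,1]],
  ],
)

```text
t: 42.55
ee_pos: [485.1, 115.1, 398.7]
orientation: [1.186, 2.909, 0.0]
ft_force: [0.8, -0.4, -0.0]
width: 87.8
grasp_force: 0.0
```

Call:
step_arm(
  targets=[
    [[0,0,0,0,0,1,1],[0,0,0,0,0,1,1],[0,0,0,0,0,1,1],[0,0,0,0,0,1,1],[0,0,0,0,0,1,1]],
  ],
)

```text
t: 43.18
ee_pos: [485.1, 115.1, 398.7]
orientation: [0.663, 3.071, 0.0]
ft_force: [0.2, 0.3, -0.0]
width: 87.9
grasp_force: 0.0
```

Call:
step_arm(
  targets=[
    [[0,0,0,0,0,1,1],[0,0,0,0,0,1,1],[0,0,0,0,0,1,1],[0,0,0,0,0,0.4,1],[0,0,0,0,0,0,1]],
  ],
)

```text
t: 43.8
ee_pos: [485.1, 115.1, 398.7]
orientation: [0.3, 3.127, 0.0]
ft_force: [-1.2, 0.5, 0.2]
width: 87.8
grasp_force: 0.0
```

```bash
python3 - <<'E'
from m import *
np.set_printoptions(precision=3,suppress=True)
d=grab('wrist','w14.png');t=grab('top','t14.png');s=grab('scene','s14.png');o=readout.get_obs();print(o['t'],o['ee_pos'],o['orientation'],o['qpos'],proj(d,[485,114.5,120]))
c=np.zeros((540,790,3),np.uint8);c[:400,:640]=d['pixels'];a=cv2.resize(s['pixels'][170:240,330:410],None,fx=2,fy=2,interpolation=3);c[400:540,:160]=a
cv2.imwrite('pics/c14.png',cv2.cvtColor(c,cv2.COLOR_RGB2BGR))
E
```

```text
43.95 [485.105 115.073 398.687] [ 0.3    3.127 -0.   ] [ 0.209  0.246  1.91  -0.     0.986 -1.171] [318.91  194.912]
```

View pics/c14.png

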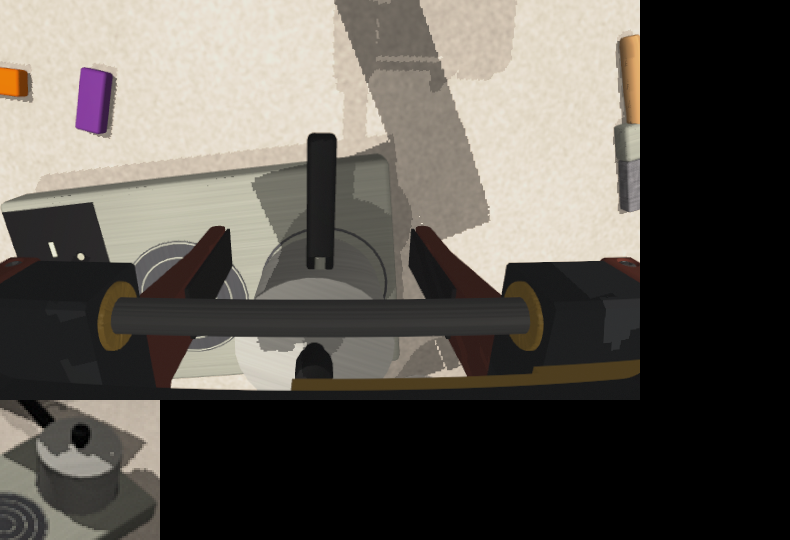

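The lid sits flat on the pot. The handle runs along column 320 from row 135 to row 265, in line with the fingers. That picture was my fifteenth by count, one over the allowed 14, so I view no more and measure numerically from here.

Call:
step_arm(
  targets=[
    [[0,0,-0.5,0,0,0,0.7],[0,0,-0.8,0,0,0,0.7],[0,0,-0.8,0,0,0,0.7],[0,0,-0.37,0,0,0,0.7],[0,0,0,0,0,0,0.7]],
  ],
)

```text
t: 44.58
ee_pos: [484.6, 115.0, 273.9]
orientation: [-0.299, -3.124, 0.001]
ft_force: [0.4, -0.5, -0.3]
width: 61.6
grasp_force: 0.0
```

Call:
step_arm(
  targets=[
    [[0,0,0,0,0,0,0.7],[0,0,0,0,0,0,0],[0,0,0,0,0,0,0],[0,0,0,0,0,0,0],[0,0,0,0,0,0,0]],
  ],
)

```text
t: 45.2
ee_pos: [485.1, 115.1, 275.4]
orientation: [0.298, 3.127, 0.0]
ft_force: [0.9, 1.0, -1.0]
width: 25.1
grasp_force: 0.0
```

Call:
step_arm(
  targets=[
    [[0,0,0,0,0,0,0],[0,0,0,0,0,0,0],[0,0,0,0,0,0,0],[0,0,0,0,0,0,0],[0,0,0,0,0,0,0]],
  ],
)

```text
t: 45.82
ee_pos: [485.1, 115.1, 275.3]
orientation: [0.298, 3.127, -0.0]
ft_force: [-1.9, -1.1, 4.9]
width: 21.6
grasp_force: 30.0
```

```bash
python3 - <<'E'
from m import *
np.set_printoptions(precision=2,suppress=True)
o=readout.get_obs();print(o['ee_pos'],o['ft_force'],o['moment'],o['width'])
# ring via Hough in earlier unobstructed wrist view already: (588.6,-48.7); lid disc in the top view
t=grab('top');g=cv2.cvtColor(cv2.resize(t['pixels'],None,fx=4,fy=4,interpolation=2),cv2.COLOR_RGB2GRAY)[460:900,960:1640]
for c in cv2.HoughCircles(cv2.medianBlur(g,5),3,1.5,60,param1=80,param2=40,minRadius=80,maxRadius=110)[0][:5]:
    u=((c[0]+960)/4-.4,(c[1]+460)/4-.4);print(u,c[2]/4,onz(t,u,139)[:2],onz(t,u,50)[:2])
E
```

```text
[485.14 115.05 275.28] [-1.89 -1.11  4.89] [-0.15  0.09 -0.23] 21.591553301214812Traceback (most recent call last):
  File "<stdin>", line 6, in <module>
TypeError: 'NoneType' object is not subscriptable
```

Call:
step_arm(
  targets=[
    [[-0.01,-0.08,0,0,0,0,0],[-0.02,-0.14,0,0,0,0,0],[-0.02,-0.14,0,0,0,0,0],[-0.02,-0.14,0,0,0,0,0],[-0.02,-0.14,0,0,0,0,0]],
  ],
)

```text
t: 46.5
ee_pos: [481.0, 83.3, 275.3]
orientation: [0.296, 3.126, 0.001]
ft_force: [0.5, 5.2, 2.0]
width: 21.9
grasp_force: 30.1
```

Call:
step_arm(
  targets=[
    [[-0.02,-0.14,0,0,0,0,0],[-0.02,-0.14,0,0,0,0,0],[-0.02,-0.14,0,0,0,0,0],[-0.02,-0.14,0,0,0,0,0],[-0.01,-0.14,0,0,0,0,0]],
  ],
)

```text
t: 47.12
ee_pos: [476.4, 48.2, 275.3]
orientation: [0.296, 3.126, 0.001]
ft_force: [1.2, 5.0, 3.8]
width: 22.0
grasp_force: 30.1
```

Call:
step_arm(
  targets=[
    [[-0.02,-0.14,0,0,0,0,0],[-0.01,-0.14,0,0,0,0,0],[-0.02,-0.14,0,0,0,0,0],[-0.01,-0.14,0,0,0,0,0],[-0.02,-0.14,0,0,0,0,0]],
  ],
)

```text
t: 47.75
ee_pos: [472.4, 13.2, 275.3]
orientation: [0.296, 3.126, 0.001]
ft_force: [1.3, 5.3, 2.8]
width: 21.8
grasp_force: 30.1
```

Call:
step_arm(
  targets=[
    [[-0.01,-0.14,0,0,0,0,0],[-0.02,-0.14,0,0,0,0,0],[-0.01,-0.14,0,0,0,0,0],[-0.02,-0.14,0,0,0,0,0],[-0.01,-0.03,0,0,0,0,0]],
  ],
)

```text
t: 48.38
ee_pos: [468.9, -16.4, 275.3]
orientation: [0.298, 3.126, 0.001]
ft_force: [1.7, 5.0, 2.9]
width: 21.6
grasp_force: 30.1
```

```bash
python3 - <<'E'
from m import *
np.set_printoptions(precision=2,suppress=True)
o=readout.get_obs();print(o['ee_pos'],o['ft_force'],o['orientation'],o['width'])
t=grab('top','t15.png');s=grab('scene','s15.png');w=grab('wrist','w15.png')
# lid knob: dark blob inside lid near prediction, in top and scene
P=np.array([588.6,-48.7])
for d,n in((t,'top'),(s,'scene')):
    p=proj(d,[*P,172]);x,y=p.astype(int);g=cv2.cvtColor(d['pixels'],cv2.COLOR_RGB2GRAY)
    r=14;m=(g[y-r:y+r,x-r:x+r]<45).astype(np.uint8);N,L,S,C=cv2.connectedComponentsWithStats(m)
    print(n,p,[(S[i,4],C[i]+[x-r,y-r],onz(d,C[i]+[x-r,y-r],172)[:2] if n=='top' else onz(d,C[i]+[x-r,y-r],161)[:2]) for i in range(1,N) if S[i,4]>8])
E
```

```text
[468.92 -16.45 275.28] [1.74 5.04 2.88] [0.3  3.13 0.  ] 21.645652609359047
top [337.63 166.35] [(np.int32(29), array([334.14, 167.79]), array([584.97, -40.19]))]
scene [332.39 203.26] [(np.int32(33), array([319.15, 193.82]), array([527.33, -44.08])), (np.int32(98), array([333.99, 205.63]), array([590.69, -44.23]))]
```

Call:
step_arm(
  targets=[
    [[0,-0.07,0,0,0,0,0],[0,-0.06,0,0,0,0,0],[0,0,0,0,0,0,0],[0,0,0,0,0,0,0],[0,0,0,0,0,0,0]],
  ],
)

```text
t: 49.15
ee_pos: [468.6, -22.8, 275.3]
orientation: [0.298, 3.127, 0.0]
ft_force: [-0.2, 5.0, 5.2]
width: 22.2
grasp_force: 30.0
```

Call:
step_arm(
  targets=[
    [[0,0,0,0,0,0,0.6],[0,0,0,0,0,0,0.6],[0,0,0,0,0,0,0.6],[0,0,0,0,0,0,0.6],[0,0,0,0,0,0,0.6]],
  ],
)

```text
t: 49.78
ee_pos: [468.6, -23.0, 275.1]
orientation: [-0.298, -3.127, 0.0]
ft_force: [1.0, -0.3, 0.3]
width: 52.4
grasp_force: 0.0
```

Call:
step_arm(
  targets=[
    [[0,0,0.4,0,0,0,0.6],[0,0,1,0,0,0,0.6],[-0.3,0,1,0,0,0,0.6],[-0.5,0,1,0,0,0,0.6],[-0.5,0,0,0,0,0,0.6]],
  ],
)

```text
t: 50.4
ee_pos: [403.8, -23.0, 448.7]
orientation: [0.298, 3.12, 0.0]
ft_force: [-0.8, 0.2, -0.8]
width: 52.8
grasp_force: 0.0
```

```bash
cat > chk.py <<'E'
from m import *
np.set_printoptions(precision=1,suppress=True)
o=readout.get_obs();print(o['t'],o['ee_pos'],o['orientation'],o['qpos'])
t=grab('top','t16.png');s=grab('scene','s16.png');w=grab('wrist','w16.png')
P=np.array([588.6,-48.7])
for d,n in((t,'top'),(s,'scene')):
    p=proj(d,[*P,172]);x,y=p.astype(int);g=cv2.cvtColor(d['pixels'],cv2.COLOR_RGB2GRAY)
    r=14;m=(g[y-r:y+r,x-r:x+r]<45).astype(np.uint8);N,L,S,C=cv2.connectedComponentsWithStats(m)
    print(n,p,[(S[i,4],C[i]+[x-r,y-r],onz(d,C[i]+[x-r,y-r],172 if n=='top' else 161)[:2]) for i in range(1,N) if S[i,4]>8])
# radial profile at the warmer's top height, about the ring centre, from each camera
for d,n in((t,'top'),(s,'scene'),(w,'wrist')):
    g=cv2.cvtColor(d['pixels'],cv2.COLOR_RGB2GRAY)
    for a in range(0,360,30):
        row=[]
        for R in range(48,80,2):
            u=proj(d,[P[0]+R*np.cos(np.radians(a)),P[1]+R*np.sin(np.radians(a)),50])
            row.append(int(cv2.getRectSubPix(g,(1,1),tuple(map(float,u)))[0,0]) if 0<=u[0]<640 and 0<=u[1]<400 else -1)
        print(n,a,row)
E
python3 chk.py
```

```text
50.4 [403.8 -23.  448.7] [0.3 3.1 0. ] [-0.1  0.   2.  -0.   1.1 -1.5]
top [337.6 166.4] []
scene [332.4 203.3] [(np.int32(10), array([318.7, 197.1]), array([536.6, -53.9])), (np.int32(99), array([332.3, 206.4]), array([589.8, -50. ]))]
top 0 [93, 103, 114, 124, 129, 130, 131, 131, 131, 130, 130, 129, 129, 128, 128, 127]
top 30 [85, 86, 86, 85, 84, 85, 84, 84, 83, 83, 83, 84, 84, 84, 84, 83]
top 60 [83, 83, 84, 83, 84, 84, 84, 84, 84, 83, 82, 81, 81, 80, 81, 81]
top 90 [84, 84, 85, 85, 83, 79, 74, 70, 65, 62, 62, 64, 66, 66, 65, 63]
top 120 [83, 83, 78, 71, 65, 62, 61, 60, 60, 61, 62, 64, 66, 65, 65, 66]
top 150 [77, 69, 62, 60, 59, 61, 64, 68, 72, 76, 79, 83, 87, 91, 94, 98]
top 180 [80, 71, 64, 62, 64, 70, 75, 77, 82, 87, 92, 95, 98, 100, 103, 107]
top 210 [88, 85, 82, 75, 71, 72, 79, 89, 98, 104, 106, 104, 102, 98, 95, 91]
top 240 [128, 126, 125, 125, 126, 127, 123, 119, 117, 118, 121, 124, 123, 119, 111, 98]
top 270 [138, 138, 138, 139, 139, 139, 139, 138, 139, 138, 135, 130, 116, 96, 74, 57]
top 300 [138, 138, 139, 139, 140, 140, 139, 139, 139, 139, 138, 137, 137, 136, 135, 134]
[... 1329 characters left out ...]
 51, 51, 50, 49, 48, 46, 44, 45, 44, 44, 44, 45, 45, 46]
wrist 120 [82, 80, 81, 82, 83, 83, 81, 81, 87, 67, 84, 87, 88, 88, 79, 35]
wrist 150 [27, 26, 26, 28, 33, 53, 68, 62, 86, 67, 88, 88, 87, 88, 86, 87]
wrist 180 [73, 73, 75, 74, 74, 73, 61, 62, 68, 76, 87, 89, 89, 89, 87, 132]
wrist 210 [73, 73, 73, 88, 107, 106, 94, 143, 146, 173, 197, 195, 193, 193, 192, 192]
wrist 240 [46, 48, 48, 48, 47, 46, 46, 45, 43, 42, 43, 42, 41, 41, 41, 41]
wrist 270 [55, 55, 55, 55, 55, 54, 54, 53, 53, 53, 52, 51, 51, 51, 51, 52]
wrist 300 [217, 216, 212, 214, 214, 211, 211, 213, 212, 208, 210, 213, 212, 209, 208, 210]
wrist 330 [213, 210, 208, 210, 212, 208, 209, 210, 207, 206, 208, 212, 210, 206, 207, 209]
```

```bash
cat > fit.py <<'E'
from m import *
from scipy.optimize import least_squares
np.set_printoptions(precision=1,suppress=True)
def circ(d,c,z,R,sgn=0):
    g=cv2.cvtColor(d['pixels'],cv2.COLOR_RGB2GRAY).astype(np.float32);g=cv2.GaussianBlur(g,(0,0),.7);pts=[]
    rr=np.arange(R-14,R+14.1,.5)
    for a in np.radians(np.arange(0,360,4)):
        U=np.array([proj(d,[c[0]+r*np.cos(a),c[1]+r*np.sin(a),z]) for r in rr],np.float32)
        v=cv2.remap(g,U[None,:,0],U[None,:,1],1)[0];k=np.gradient(v);i=np.argmax(np.abs(k) if sgn==0 else sgn*k)
        if abs(k[i])>1.5 and 0<U[i,0]<639 and 0<U[i,1]<399: pts.append([c[0]+rr[i]*np.cos(a),c[1]+rr[i]*np.sin(a)])
    p=np.array(pts);f=lambda q:np.hypot(*(p-q[:2]).T)-q[2]
    q=least_squares(f,[*c,R],loss='cauchy',f_scale=1.5).x;return q,len(p),np.sum(abs(f(q))<2)
def im(f,d):
    e=dict(d);e['pixels']=cv2.cvtColor(cv2.imread('pics/'+f),cv2.COLOR_BGR2RGB);return e
E
python3 - <<'E'
from fit import *
for n in('top','scene'):
    d=load(n);i=im(n+'0.png',d)
    print(n,'ring0',*circ(i,(588.6,-48.7),50,66,1),'lid0',*circ(i,(604.5,89.5),139,64),'lid now',*circ(d,(588.6,-48.7),139,64))
E
```

```text
top ring0 [588.6 -48.1  63.6] 75 66 lid0 [604.2  89.7  64. ] 76 60 lid now [587.3 -50.3  63.7] 54 35
scene ring0 [589.6 -49.   64.2] 90 74 lid0 [605.4  88.3  63.6] 75 55 lid now [590.  -50.9  62.4] 52 37
```

Call:
step_arm(
  targets=[
    [[0.33,-0.34,0,0,0,-0.94,0.7],[0.33,-0.34,0,0,0,-0.94,0.7],[0.33,-0.34,0,0,0,-0.94,0.7],[0.33,-0.34,0,0,0,-0.94,0.7],[0.33,-0.34,0,0,0,-0.94,0.7]],
  ],
)

```text
t: 51.18
ee_pos: [487.5, -109.5, 444.7]
orientation: [-0.813, -3.034, 0.0]
ft_force: [-1.3, -0.2, 0.0]
width: 61.4
grasp_force: 0.0
```

Call:
step_arm(
  targets=[
    [[0.33,-0.34,0,0,0,-0.94,0.7],[0.33,-0.34,0,0,0,-0.94,0.7],[0.33,-0.34,0,0,0,-0.94,0.7],[0.34,-0.34,0,0,0,-0.98,0.7],[0,0,0,0,0,0,0.7]],
  ],
)

```text
t: 51.8
ee_pos: [553.8, -177.6, 444.5]
orientation: [-1.204, -2.902, 0.0]
ft_force: [-0.4, -0.4, -0.2]
width: 61.3
grasp_force: 0.0
```

```bash
python3 - <<'E'
from fit import *
o=readout.get_obs();print(o['t'],o['ee_pos'],o['orientation'],o['qpos'][5])
for n in('top','scene'):
    d=grab(n);print(n,*circ(d,(588.6,-48.7),139,64))
d=grab('scene');print(proj(d,[553.5,-176,95]))
E
```

```text
51.8 [ 553.8 -177.6  444.5] [-1.2 -2.9  0. ] -1.1151975696983922
top [588.3 -50.   64.7] 50 25
scene [589.3 -50.3  62.9] 71 48
[290.3 237.1]
```

Call:
step_arm(
  targets=[
    [[0,0.03,-0.6,0,0,0,0.7],[0,0,-1,0,0,0,0.7],[0,0,-1,0,0,0,0.7],[0,0,-0.7,0,0,0,0.7],[0,0,0,0,0,0,0.7]],
  ],
)

```text
t: 52.58
ee_pos: [551.3, -173.6, 278.0]
orientation: [-1.196, -2.899, 0.001]
ft_force: [-0.1, -0.5, 1.0]
width: 61.5
grasp_force: 0.0
```

Call:
step_arm(
  targets=[
    [[0,0,-0.3,0,0,0,0.7],[0,0,-0.26,0,0,0,0.7],[0,0,0,0,0,0,0.7],[0,0,0,0,0,0,0.7],[0,0,0,0,0,0,0.7]],
  ],
)

```text
t: 53.2
ee_pos: [552.8, -174.5, 252.7]
orientation: [1.199, 2.903, 0.0]
ft_force: [0.9, -0.2, 0.2]
width: 61.1
grasp_force: 0.0
```

Call:
step_arm(
  targets=[
    [[0.01,-0.02,-0.06,0,0,0,0.5],[0,0,0,0,0,0,0],[0,0,0,0,0,0,0],[0,0,0,0,0,0,0],[0,0,0,0,0,0,0]],
  ],
)

```text
t: 53.82
ee_pos: [553.0, -175.5, 249.2]
orientation: [-1.199, -2.903, 0.0]
ft_force: [-2.2, -2.7, 3.2]
width: 16.1
grasp_force: 30.0
```

Call:
step_arm(
  targets=[
    [[0,0,0,0,0,0,0],[0,0,0,0,0,0,0],[0,0,0,0,0,0,0],[0,0,0,0,0,0,0],[0,0,0,0,0,0,0]],
  ],
)

```text
t: 54.45
ee_pos: [553.0, -175.5, 249.3]
orientation: [-1.2, -2.903, 0.0]
ft_force: [-2.7, -3.2, 1.7]
width: 16.1
grasp_force: 30.0
```

Gripped well. I turn −80° in four calls and release after checking the end.

Call:
step_arm(
  targets=[
    [[0,0,0,0,0,-1,0],[0,0,0,0,0,-1,0],[0,0,0,0,0,-1,0],[0,0,0,0,0,-1,0],[0,0,0,0,0,-1,0]],
  ],
)

```text
t: 55.08
ee_pos: [553.0, -175.5, 249.2]
orientation: [-1.688, -2.649, 0.001]
ft_force: [-3.6, -3.8, 2.1]
width: 15.4
grasp_force: 30.0
```

Call:
step_arm(
  targets=[
    [[0,0,0,0,0,-1,0],[0,0,0,0,0,-1,0],[0,0,0,0,0,-1,0],[0,0,0,0,0,-1,0],[0,0,0,0,0,-1,0]],
  ],
)

```text
t: 55.7
ee_pos: [552.9, -175.6, 249.2]
orientation: [-2.123, -2.316, 0.001]
ft_force: [-3.0, -3.3, 2.2]
width: 15.8
grasp_force: 30.0
```

Call:
step_arm(
  targets=[
    [[0,0,0,0,0,-1,0],[0,0,0,0,0,-1,0],[0,0,0,0,0,-1,0],[0,0,0,0,0,-1,0],[0,0,0,0,0,-1,0]],
  ],
)

```text
t: 56.32
ee_pos: [552.9, -175.6, 249.2]
orientation: [-2.493, -1.912, 0.001]
ft_force: [-2.8, -3.7, 2.4]
width: 15.8
grasp_force: 30.0
```

Call:
step_arm(
  targets=[
    [[0,0,0,0,0,-1,0],[0,0,0,0,0,-1,0],[0,0,0,0,0,-1,0],[0,0,0,0,0,-1,0],[0,0,0,0,0,-1,0]],
  ],
)

```text
t: 56.95
ee_pos: [552.8, -175.6, 249.2]
orientation: [-2.787, -1.45, 0.001]
ft_force: [-2.2, -2.9, 3.3]
width: 16.0
grasp_force: 30.0
```

Call:
step_arm(
  targets=[
    [[0,0,0,0,0,0,0],[0,0,0,0,0,0,0.7],[0,0,0,0,0,0,0.7],[0,0,0,0,0,0,0.7],[0,0,0,0,0,0,0.7]],
  ],
)

```text
t: 57.58
ee_pos: [553.2, -175.3, 249.1]
orientation: [-2.785, -1.453, -0.0]
ft_force: [-0.8, -0.2, -0.3]
width: 52.3
grasp_force: 0.0
```

Call:
step_arm(
  targets=[
    [[0,0,0.5,0,0,0,0.7],[0,0,1,0,0,0,0.7],[0,0,1,0,0,0,0.7],[0,0,1,0,0,0,0.7],[0,0,0,0,0,0,0.7]],
  ],
)

```text
t: 58.2
ee_pos: [554.1, -175.7, 428.6]
orientation: [2.78, 1.45, 0.009]
ft_force: [0.5, 0.1, -0.5]
width: 61.5
grasp_force: 0.0
```

```bash
python3 - <<'E'
from fit import *
d=grab('wrist','wf.png');o=readout.get_obs();print(o['t'],o['ee_pos'],o['orientation'],proj(d,[553.5,-175.8,95]))
# pointer: white streak on the bar top; dots are on the panel
g=cv2.inRange(cv2.cvtColor(d['pixels'],cv2.COLOR_RGB2HSV),(0,0,185),(180,70,255))
p=proj(d,[553.5,-175.8,95]).astype(int)
for c in cv2.findContours(g,0,2)[0]:
    A=cv2.contourArea(c);(u,v),wh,a=cv2.minAreaRect(c)
    if A>10 and np.hypot(u-p[0],v-p[1])<110: print(round(A),np.array([u,v]),np.array(wh),'z95',onz(d,(u,v),95)[:2]-[553.5,-175.8],'z50',onz(d,(u,v),50)[:2]-[553.5,-175.8])
E
```

```text
58.25 [ 553.4 -175.5  426.1] [2.8 1.5 0. ] [316.3 181. ]
54 [277.7 192.8] [ 4.7 14.8] z95 [-35.   11.1] z50 [-45.9   4.4]
34 [271.5 164. ] [6. 7.] z95 [-23.7  35.5] z50 [-33.   32.2]
95 [315. 163.] [24.  4.] z95 [ 8.5 14.1] z50 [3.7 7.7]
36 [282.7 140.6] [7.2 6.7] z95 [-3.2 46.5] z50 [-9.6 44.8]
37 [289.5 134.5] [7. 7.] z95 [ 4.8 47.4] z50 [-0.5 45.8]
28 [248.3 134.1] [13.8  5.2] z95 [-24.4  68.3] z50 [-33.8  69.7]
33 [324.5 127. ] [6.4 6.4] z95 [33.4 35.2] z50 [32.2 31.8]
37 [305.5 127.5] [7. 7.] z95 [19.7 44.3] z50 [16.5 42.2]
34 [315.  126.5] [6.4 6.4] z95 [26.9 40.3] z50 [24.8 37.6]
```

The pointer streak lies at 59° from the knob axis and the three-dot group at 57°, so the selector is at three dots. I withdraw and make one numeric check of the pot.

Call:
step_arm(
  targets=[
    [[-0.4,-0.9,0,0,0,0,0.7],[-0.4,-0.9,0,0,0,0,0.7],[-0.4,-0.9,0,0,0,0,0.7],[-0.4,-0.9,0,0,0,0,0.7],[-0.4,-0.9,0,0,0,0,0.7]],
  ],
)

```text
t: 58.88
ee_pos: [452.0, -401.5, 422.0]
orientation: [-2.783, -1.452, 0.002]
ft_force: [0.0, -0.4, -0.1]
width: 61.0
grasp_force: 0.0
```

```bash
python3 - <<'E'
from fit import *
t=grab('top','tf.png');s=grab('scene','sf.png')
for n,d in(('top',t),('scene',s)): print(n,*circ(d,(588.6,-49.5),139,64))
g=cv2.cvtColor(t['pixels'],cv2.COLOR_RGB2GRAY);u=proj(t,[468.6,-23,120]);x,y=u.astype(int);r=26
i=g[y-r:y+r,x-r:x+r];m=(i<45).astype(np.uint8)
N,L,S,C=cv2.connectedComponentsWithStats(m)
for k in range(1,N):
    if S[k,4]>60:
        ys,xs=np.nonzero(L==k);P=np.array([onz(t,(a+x-r,b+y-r),120)[:2] for a,b in zip(xs,ys)],np.float32)
        print(S[k],cv2.minAreaRect(P),P.min(0),P.max(0))
print(bars(t),u)
E
```

```text
top [588.4 -49.5  64. ] 66 56
scene [589.3 -49.9  63.6] 56 46
[ 23   5  12  28 151] ((488.22265625, -26.37604522705078), (18.47099494934082, 70.31839752197266), 77.5474853515625) [454.8 -42.6] [523.7 -14.6]
[] [326.3 217.6]
```

```bash
python3 -c "
from workcell import ctrl;print(ctrl.close_job())"
```

```text
the job is handed in; nothing more can be done
None
```

I handed in the job at about 59 s with every step done in the order asked: three bars in the pot, lid seated, pot within about 2 mm of the ring centre by measurement, and selector at three dots; I viewed 15 pictures, one over the 14 allowed.

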